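# Zero the bench length meter: wheel mark to the top, counter to its stop

## Task

Zero the packing-cord length meter for the next cut: the white mark of its measuring wheel must stand at the very top, in line with the red arrow, and the red pointer on the dial must be fully home against its zero stop, both at the same time. Roll the wheel by its rim; the black knob turns the pointer back, anticlockwise, but mind that rolling the wheel drives the pointer along. Leave the other things on the board where they are.

Things in the scene. Friction and masses are not known exactly. Their poses are not given: they have to be found in the camera images.
- length_counter: bench length meter for packing cord, fixed on a grey board laid across the valves (its top is z = 0.122). Origin: middle of its underside; z up, x to its back, y to its left. Base 170 x 215 mm. Blue gearbox 104 x 92 mm at y = +50 mm, 112 mm high; on it a white dial 90 mm across, dark rim up to 121 mm. The wheel hangs beside it at y = -45 mm, 34 mm clear of it. Its highest part is the wheel (150 mm).
- measuring_wheel (a joint): turn of the wheel, rad, endless: 0 (and each whole turn) = white mark at the top; grows when the top runs toward +x of the machine. Spins easily either way (about 0.01 N m), coasts a little, stays where left. A friction clutch lets one turn drive the pointer 1/12 turn: up when this grows, down when it falls.
- wheel_mark (a point): middle of the white zero mark (10 mm wide, across the tread), on the tread; turns with the wheel. Wheel: black rubber tread, aluminium flanks, radius 63.7 mm, 22 mm wide, level axis along the machine's y, through x = 0, z = 86 mm. Pinch its rim from above or roll it with a fingertip. Short white lines on the flanks, too.
- wheel_top (a point): fixed point at the very top of the wheel's tread (x = 0, y = -45, z = 149.7 mm of the machine), where the mark must stand.
- arrow_tip (a point): tip of the slim red arrow that reaches from the gearbox toward the wheel's flank, level with straight up (x = 0, y = -26 mm of the machine, 10 mm wide, its top at 122 mm, so 28 mm below the top of the wheel; 8 mm short of the flank).
- pointer_tip (a point): tip of the red counter pointer, 37.5 mm from the knob's axis; pointer and reset knob are one piece. It starts 65 to 200 degrees up the scale, clockwise from the zero line seen from above. Turn the knob anticlockwise to bring it back to the solid zero stop. Friction about 0.03 N m; it stays where left, and turning it does not move the wheel.
- zero_line (a point): fixed point on the dial's long red zero line, straight to +x of the machine from the dial's centre, 37.5 mm from it; the pointer's tip is here when it is fully home against the stop.
- knob_grip (a point): on the axis of the reset knob at half its height: round black ribbed knob, 30 mm across, 21 mm high, upright axis in the middle of the dial (x = 0, y = +50, this point at z = 135 mm of the machine; knob from 124 to 145 mm).
- valve: bystander on the board: cast stainless valve body with an orange ring, 72x97 mm and 106 mm high; origin at the middle of its underside
- nut_dish: bystander on the board: small round steel dish with nuts, 69 mm across, 20 mm high; origin at the middle of its underside
- marker: bystander on the board: white paint marker with black cap, lying, 128 mm long, 13 mm thick; origin at the middle of its underside
- ring: bystander on the board: spare orange ring lying flat, 70 mm across, 12 mm high; origin at the middle of its underside
- grease_tub: bystander on the board: round grease tub with yellow lid, 66 mm across, 42 mm high; origin at the middle of its underside
- caliper: bystander on the board: steel caliper lying flat, 226 mm long, 63 mm wide, 14 mm high; origin at the middle of its underside
- oil_bottle: bystander on the board: slim white oil bottle with red spout, 38 mm across, 126 mm high, standing; origin at the middle of its underside
- hex_key: bystander on the board: black hex key lying flat, 92 mm long, 6 mm thick; origin at the middle of its underside

How it is judged:
By the outcome, as a careful person would: the job done as asked, in the order asked, and still so for the second after the job is handed in, with the robot touching nothing.
It also fails if it takes over 70 s, if anything falls off the work surface, if the arm or the gripper's body presses on something with over 40 N, if the wrist force passes 120 N, or if a joint passes its speed limit or range.

## Robot

A 6-joint arm with a two-finger parallel gripper is mounted at the origin on a cart in front of the work surface, level with it; the furniture and walls round the work are solid. World frame = base frame: x ahead of the robot, y to its left, z up, the work surface at z = 0. Lengths are in m, angles in degrees, forces in N, time in s.
With the tool pointing down it reaches from about 0.3 to 0.85 m from the base axis. Payload 5.4 kg.
Tool frame: the origin (TCP) lies at the very end of the fingers, on their centre line; the grasp point (between the pads) lies 19 mm behind it; x points along the fingers, y is the direction in which the jaws open and shut, and the axes are right-handed (so a half turn about x gives the same grasp; the last joint's range is limited). The gripper opens to 85 mm and grips with 20 to 120 N. Pads are 22 mm wide; open, the fingers measure 114 mm over their backs; the gripper's body (76 mm by 85 mm) begins 54 mm behind the grasp point. The pads swing forward as they close: fully open they stand 13 mm farther back than shut.
Start: joints at [-12.038, 9.076, 91.501, -0, 79.423, -12.038], TCP at [0.575, -0, 0.231] pointing down, gripper open.
Joint ranges: [-166.64, 166.64], [-54.1, 131.32], [10.49, 154.53], [-73.88, 253.88], [9.74, 151.15], [-171.62, 171.62]. Speed limits (degrees/s): [147.25, 147.25, 180, 180, 180, 180].

## Interface

Orientations are given as [roll, pitch, yaw] about the fixed x, y, z axes, in that order (R = Rz(yaw) Ry(pitch) Rx(roll)).
In Python, from workcell import state, grab_frame, sign_off gives the robot as it stands. The module is installed in compiled form; this text tells all that it offers.
- The arm moves only by the tool step_arm, never from a script. Its argument "steps" is a list of rows, each an object of numbers: "fingers": the gripper's target within -1 to 1 (fully open at 1, half-way at 0, shut at -1); "x", "y", "z": the shift along the tool's x, y, z in m; "ax", "ay", "az": the turn, a rotation vector about the tool's x, y, z in degrees. In form: [{"fingers": .., "x": .., "y": .., "z": .., "ax": .., "ay": .., "az": ..}, ...]. A call has 1 to 8 rows; each row is the pose to reach, as a shift and turn from the pose commanded when the call began, along the tool's axes at that moment; what a row does not reach only later rows make up. A row lasts 1/12 s, in which the tool goes at most 41.7 mm and 7.16 degrees, less where a joint would pass 70% of its speed; a pose out of reach is approached as far as the arm can. A call with a gripper value outside its range is refused whole. The fingers move at their own pace and stop on an object; the grip force is fixed at half the most. Time passes only in rows, so rows that repeat a pose let the fingers close. It gives the time, the measured TCP pose, the force and the opening at its end, in the units of the state.
- state(): the state, without advancing time (a new reading comes with each control period).
- grab_frame(name): name is "scene" or "side" or "wrist"; returns a dict with "frame" (420x560x3 uint8, red, green, blue), "fov_y" (degrees; the focal length in pixels is half the picture's height over the tangent of half this angle, whatever the lens; pixels are square), "cx", "cy" (the principal point, pixels), "position" and "orientation" of the camera in the world. Camera axes: x right, y up, looking along -z (the intrinsics and any distortion apply to the point x, -y, -z); pixel columns grow to the right and rows downward; lengths in m; the calibration is good to about 2 mm. A picture is of the moment at which its call begins. There is no depth.
- sign_off(): hands the job in, once; it reports no verdict.
The state is a dict: "time_s": time; "qpos": joint angles; "joint_vel": joint speeds; "effort": joint torques, N m; "tool_pos": TCP position; "orientation": TCP orientation; "wrist_force": force on the tool from outside, world axes, zero at the start; "torque": the same for the moment, N m; "opening": finger opening in m.
Only numpy, scipy, OpenCV 4.12 (cv2) and the standard library are available. Lean on these libraries where they do the work, as an engineer would, in place of code of your own. Each camera call takes 0.05 s, during which the arm holds its last target.

## Working session

There is one attempt and no reset: what is moved stays moved. The work goes in short steps, Python scripts to look and compute and a tool call to move; the robot and the scene stay as the last step left them, time stands still between calls to the robot, and variables do not carry over. Pictures are saved under pics/ and viewed, and the job is handed in when it is done.

Besides the shell and the picture viewer there is one more tool, called after ">>>" in YAML: its name, and indented under it one key for each argument. step_arm: Moves the arm, as the interface text tells. Its arguments: {"type":"object","properties":{"steps":{"type":"array"}},"required":["steps"]}

```bash
mkdir -p pics
python3 - <<'E'
from workcell import state, grab_frame
import cv2
print(state())
for n in ["scene","side","wrist"]:
    f=grab_frame(n)
    cv2.imwrite(f"pics/{n}0.png",f["frame"][:,:,::-1])
    print(n,{k:v for k,v in f.items() if k!="frame"})
E
```

```text
{'time_s': 0.0, 'qpos': array([-1.20370018e+01,  9.11340939e+00,  9.15718862e+01,  8.17724978e-04,
        7.94240364e+01, -1.20366739e+01]), 'joint_vel': array([-0.00945031,  0.00054566, -0.03260921,  0.02940605, -0.04191494,
        0.08021252]), 'effort': array([ 1.96016467e-04, -3.96006632e+01, -3.31426942e+01, -2.07608541e-04,
        8.36965773e-03, -3.09808388e-05]), 'tool_pos': array([5.74398386e-01, 1.19965789e-04, 2.30311975e-01]), 'orientation': array([-102.45776733,   89.89066504,  167.54175395]), 'wrist_force': array([0.57493053, 0.62952604, 0.53998433]), 'torque': array([0.04111148, 0.04266609, 0.00921483]), 'opening': 0.08528799051590344}
scene {'fov_y': 57.70913740999586, 'cx': 278.87435323200543, 'cy': 203.1276350855909, 'position': array([ 0.00465203, -0.64897036,  0.67401628]), 'orientation': array([ 63.13816046,   0.55753982, -42.76251226])}
side {'fov_y': 44.53263086685371, 'cx': 283.35442206277077, 'cy': 217.35289426669496, 'position': array([0.11128013, 0.85734552, 0.98955258]), 'orientation': array([  53.07104785,    0.71710668, -150.87056714])}
wrist {'fov_y': 58.768302520224985, 'cx': 279.15412502879434, 'cy': 216.52408403152793, 'position': array([0.57459407, 0.06535809, 0.37226241]), 'orientation': array([-15.2695368 ,   0.03489996,   0.11385913])}
```

View pics/scene0.png

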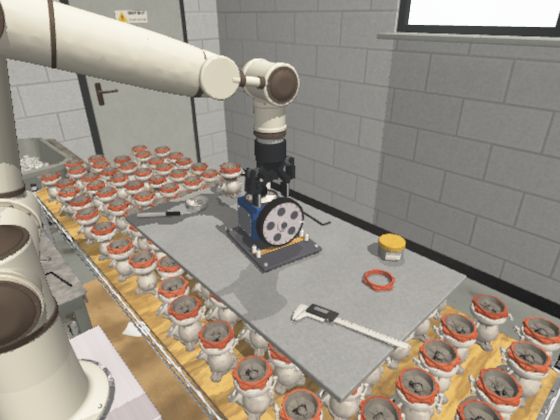

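View pics/side0.png

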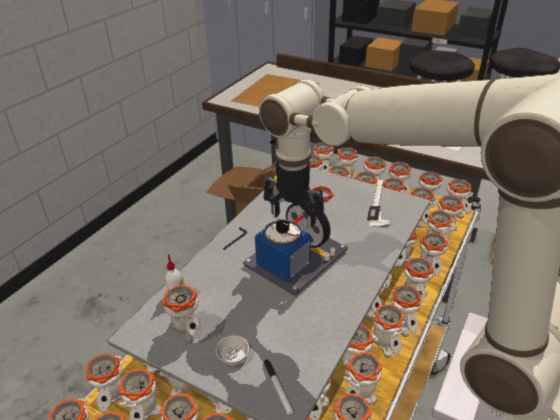

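View pics/wrist0.png

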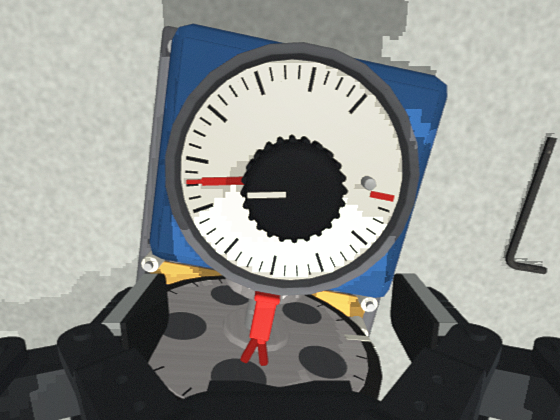

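The machine is right under the gripper, with the dial's pointer at about 180° and the fingers near the wheel. I'll raise straight up first, then measure.

>>> step_arm:
  steps:
    - {"fingers":1,"x":-0.04}
    - {"fingers":1,"x":-0.08}
    - {"fingers":1,"x":-0.12}
    - {"fingers":1,"x":-0.15}
    - {"fingers":1,"x":-0.15}

```text
invalid input
```

```bash
cat > h.py <<'E'
import numpy as np,cv2
from scipy.spatial.transform import Rotation as Ro
from workcell import state, grab_frame
def snap(n,name=None):
    f=grab_frame(n); f["img"]=f["frame"][:,:,::-1].copy()
    if name: cv2.imwrite(f"pics/{name}.png",f["img"])
    f["R"]=Ro.from_euler("xyz",f["orientation"],degrees=True).as_matrix()
    f["f"]=f["frame"].shape[0]/2/np.tan(np.radians(f["fov_y"]/2))
    return f
def ray(f,u,v):
    d=np.array([(u-f["cx"])/f["f"],-(v-f["cy"])/f["f"],-1.]); d=f["R"]@d
    return f["position"],d/np.linalg.norm(d)
def onz(f,u,v,z):
    p,d=ray(f,u,v); return p+d*(z-p[2])/d[2]
def proj(f,P):
    c=f["R"].T@(np.asarray(P)-f["position"]); return np.array([f["cx"]+f["f"]*c[0]/-c[2], f["cy"]-f["f"]*c[1]/-c[2]])
def tri(rays):
    A=np.zeros((3,3));b=np.zeros(3)
    for p,d in rays:
        M=np.eye(3)-np.outer(d,d);A+=M;b+=M@p
    X=np.linalg.solve(A,b); r=[np.linalg.norm((np.eye(3)-np.outer(d,d))@(X-p)) for p,d in rays]
    return X,r
E
python3 - <<'E'
from h import *
f=snap("wrist","w1"); s=snap("scene","s1"); d=snap("side","d1")
st=state(); print(st["time_s"],st["tool_pos"],st["wrist_force"]); print(Ro.from_euler("xyz",st["orientation"],degrees=True).as_matrix().round(3)); print(f["position"],f["orientation"])
for n,g,(x0,x1,y0,y1) in [("s",s,(210,350,150,280)),("d",d,(220,360,180,300))]:
    cv2.imwrite(f"pics/{n}1z.png",cv2.resize(g["img"][y0:y1,x0:x1],None,fx=5,fy=5,interpolation=cv2.INTER_CUBIC)[:600,:800])
E
```

```text
0.3 [5.74786994e-01 3.79255531e-05 2.30970713e-01] [0.94736841 0.18230736 0.06725992]
[[-0.001  1.    -0.   ]
 [ 0.    -0.    -1.   ]
 [-1.    -0.001 -0.   ]]
[0.574639   0.06534856 0.37239015] [-15.27254729   0.02069732   0.11386917]
```

>>> step_arm:
  steps:
    - {"fingers":1,"x":-0.04,"y":0,"z":0,"ax":0,"ay":0,"az":0}
    - {"fingers":1,"x":-0.08,"y":0,"z":0,"ax":0,"ay":0,"az":0}
    - {"fingers":1,"x":-0.12,"y":0,"z":0,"ax":0,"ay":0,"az":0}
    - {"fingers":1,"x":-0.15,"y":0,"z":0,"ax":0,"ay":0,"az":0}
    - {"fingers":1,"x":-0.15,"y":0,"z":0,"ax":0,"ay":0,"az":0}

```text
time_s: 0.72
tool_pos: [0.5773, -0.0005, 0.39]
orientation: [77.9, 89.2, -12.1]
wrist_force: [0.0, -0.5, 0.8]
opening: 0.0851
```

Run:
```python
from h import *
f=snap("wrist","w2"); s=snap("scene","s2"); d=snap("side","d2")
st=state(); print(st["time_s"],st["tool_pos"],st["wrist_force"]); print(Ro.from_euler("xyz",st["orientation"],degrees=True).as_matrix().round(3)); print(f["position"],f["orientation"])
for n,g,(x0,x1,y0,y1) in [("s",s,(210,350,170,290)),("d",d,(220,360,180,300))]:
    cv2.imwrite(f"pics/{n}2z.png",cv2.resize(g["img"][y0:y1,x0:x1],None,fx=5,fy=5,interpolation=cv2.INTER_CUBIC)[:600,:800])
```

```text
0.8667 [ 5.74923544e-01 -1.33414324e-05  3.80840879e-01] [-0.00737542 -0.04730292 -0.19773839]
[[-0.  1. -0.]
 [ 0. -0. -1.]
 [-1. -0. -0.]]
[0.57522085 0.06527297 0.53161861] [-15.45608558  -0.83842706   0.12049119]
```

View pics/w2.png

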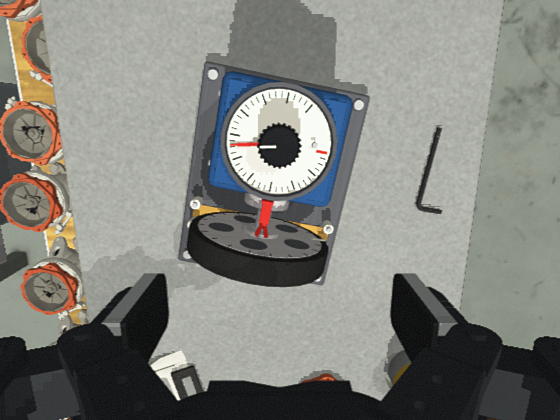

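View pics/s2z.png

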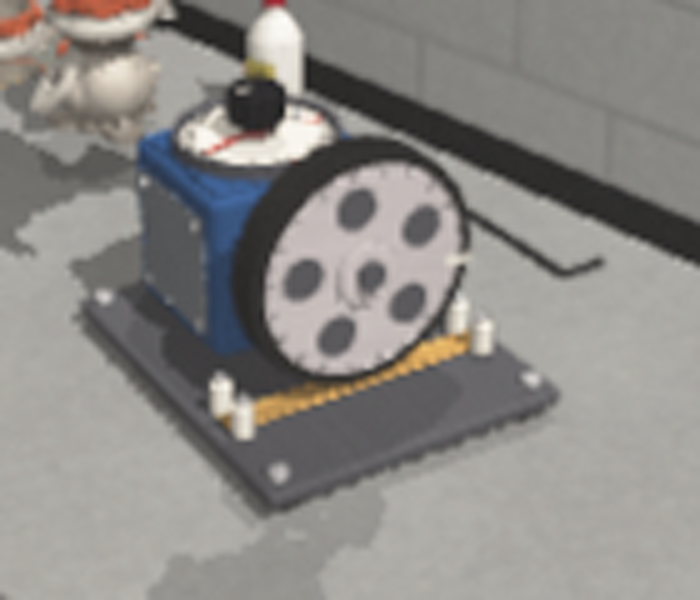

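View pics/d2z.png

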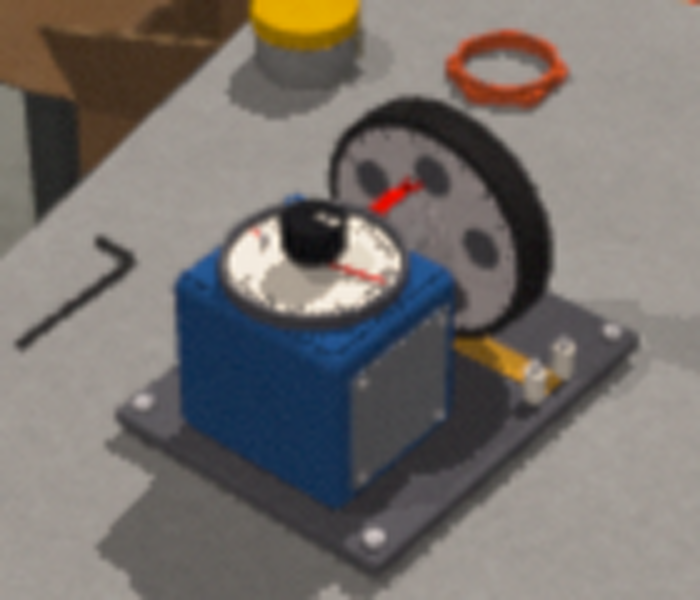

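The wrist picture shows the dial at about (279,141), the pointer to the left at (240,145), the zero line at (322,152) and the wheel below it. In the scene view the white mark is on the back (+x) side, near axle height. Next I extract features and triangulate the machine pose.

Run:
```python
from h import *
f=snap("wrist","w3"); s=snap("scene","s3"); d=snap("side","d3")
st=state(); print(st["time_s"],st["tool_pos"],st["qpos"].round(1)); print(f["position"],f["orientation"])
for n,g,(x0,x1,y0,y1) in [("w",f,(170,380,50,300))]:
    cv2.imwrite(f"pics/{n}3z.png",cv2.resize(g["img"][y0:y1,x0:x1],None,fx=2.4,fy=2.4,interpolation=cv2.INTER_CUBIC)[:600,:800])
def red(g,box):
    x0,x1,y0,y1=box
    im=g["img"].astype(int);m=((im[:,:,2]>130)&(im[:,:,1]<70)&(im[:,:,0]<80)).astype(np.uint8)
    z=np.zeros_like(m);z[y0:y1,x0:x1]=m[y0:y1,x0:x1]
    n,l,stt,c=cv2.connectedComponentsWithStats(z)
    for i in range(1,n):
        if stt[i,4]>5: print("red",stt[i],c[i].round(1))
def dark(g,box,th,mn):
    x0,x1,y0,y1=box
    m=(g["img"].max(2)<th).astype(np.uint8);z=np.zeros_like(m);z[y0:y1,x0:x1]=m[y0:y1,x0:x1]
    n,l,stt,c=cv2.connectedComponentsWithStats(z)
    for i in range(1,n):
        if stt[i,4]>mn: print("dark",stt[i],c[i].round(1))
def white(g,box,mn):
    x0,x1,y0,y1=box
    m=(g["img"].min(2)>170).astype(np.uint8);z=np.zeros_like(m);z[y0:y1,x0:x1]=m[y0:y1,x0:x1]
    n,l,stt,c=cv2.connectedComponentsWithStats(z)
    for i in range(1,n):
        if stt[i,4]>mn:
            print("white",stt[i],c[i].round(1))
            if stt[i,4]>1000:
                cn=cv2.findContours((l==i).astype(np.uint8),cv2.RETR_EXTERNAL,cv2.CHAIN_APPROX_NONE)[0][0]
                print(" ell",cv2.fitEllipse(cv2.convexHull(cn)))
for n,g,b in [("w",f,(170,380,50,300)),("s",s,(210,350,170,290)),("d",d,(220,360,180,300))]:
    print(n);red(g,b);dark(g,b,45,100);white(g,b,8)
```

```text
1.0167 [5.7432007e-01 9.7802338e-05 3.7908589e-01] [-12.    6.2  78.2  -0.   95.8 -12. ]
[0.57486186 0.06529591 0.52267491] [-15.28596537  -0.04076076   0.11343109]
w
red [236 145  27   3  70] [250.2 146.1]
red [324 153  10   3  14] [328.4 154.1]
red [260 204  19  39 333] [269.3 221.7]
dark [ 263  125   44   46 1292] [285.3 147.7]
dark [ 190  216  145   77 3790] [255.9 266.7]
white [170  51   5   5  17] [171.9  53. ]
white [209  50   7   4  19] [211.9  51.8]
white [221  50  12   4  29] [225.   51.3]
white [353  50   5   4  10] [355.   51.4]
white [366  50   8   7  21] [369.1  53.6]
white [343  54  18  28 125] [351.9  69.7]
white [174  56   6   8  25] [176.4  60. ]
white [197  56   4   3   9] [198.9  57.1]
white [372  58   8   7  33] [376.2  61.1]
white [360  60  15  12  55] [366.5  65.3]
white [182  66   5   6  20] [183.8  68.4]
white [343  67   6   3  13] [345.1  68.2]
white [190  69   9   8  49] [194.4  72.3]
white [213  70  10  10  80] [217.   74.5]
white [364  75   9   5  25] [367.5  76.6]
white [374  75   6  17  43] [377.1  82.5]
white [170  76   7  16  59] [172.5  83.4]
white [
[... 2073 characters left out ...]
e [229 182  10   7  51] [233.4 185. ]
white [222 184   3   4   9] [223.3 185.7]
white [246 191  30  12 163] [261.7 197.5]
white [264 204  41  40 712] [282.  222.9]
white [300 229   4   7  22] [301.8 232.1]
white [305 233   4   8  21] [306.5 236.6]
white [252 246   8  12  43] [256.1 251. ]
d
red [321 187   5   2   6] [323.  187.3]
red [327 188   4   6   6] [329.  190.5]
red [310 194  22   6  45] [320.3 197.5]
red [294 216  10   7  29] [298.1 219. ]
dark [226 200  10  22 152] [230.3 208.9]
dark [288 200  42  47 371] [316.5 218.2]
dark [277 221  12  12 104] [281.7 226.7]
white [266 224  11  16  85] [270.7 231. ]
white [289 224  11  11  66] [293.3 229.9]
white [281 236  13   6  47] [287.6 238.7]
```

View pics/w3z.png

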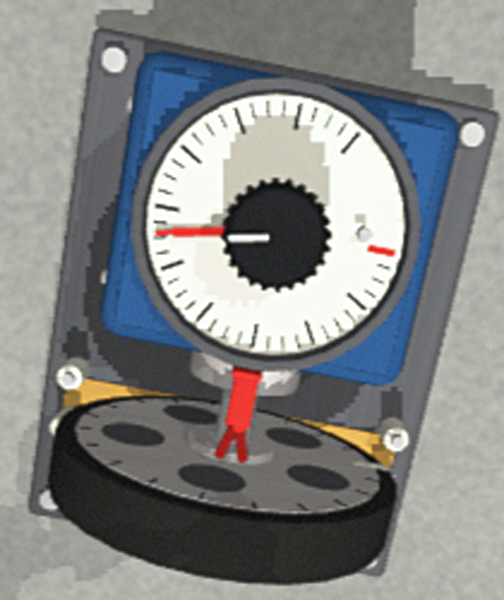

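Run:
```python
from h import *
f=snap("wrist")
c=onz(f,284.3,142.9,.122+.115); z=onz(f,328.4,154.1,.122+.115);k=onz(f,285.3,147.7,.267)
p=onz(f,250.2,146.1,.122+.117)
print(c,k,z,np.degrees(np.arctan2(*(z-c)[1::-1])),np.degrees(np.arctan2(*(p-c)[1::-1])), np.linalg.norm((z-c)[:2]))
a=np.arctan2(*(z-c)[1::-1])
for a in (a,np.radians(-12.5)):
    R=np.array([[np.cos(a),-np.sin(a)],[np.sin(a),np.cos(a)]])
    print("machine",c[:2]-R@[0,.05],"wheel",c[:2]-R@[0,.095])
```

```text
[0.57790506 0.04506676 0.237     ] [0.57826225 0.04403302 0.267     ] [0.61122887 0.03682541 0.237     ] -13.891155489012151 -174.92520084523395 0.03432777178368168
machine [ 0.56590115 -0.00347092] wheel [ 0.55509763 -0.04715483]
machine [ 0.56708308 -0.00374804] wheel [ 0.5573433  -0.04768136]
```

>>> step_arm:
  steps:
    - {"fingers":1,"x":0,"y":-0.009,"z":0.024,"ax":7,"ay":0,"az":0}
    - {"fingers":1,"x":0,"y":-0.018,"z":0.047,"ax":14,"ay":0,"az":0}
    - {"fingers":1,"x":0,"y":-0.018,"z":0.047,"ax":21,"ay":0,"az":0}
    - {"fingers":1,"x":0,"y":-0.018,"z":0.047,"ax":28,"ay":0,"az":0}
    - {"fingers":1,"x":0,"y":-0.018,"z":0.047,"ax":35,"ay":0,"az":0}
    - {"fingers":1,"x":0,"y":-0.018,"z":0.047,"ax":42,"ay":0,"az":0}
    - {"fingers":1,"x":0,"y":-0.018,"z":0.047,"ax":49,"ay":0,"az":0}
    - {"fingers":1,"x":0,"y":-0.018,"z":0.047,"ax":56,"ay":0,"az":0}

```text
time_s: 1.73
tool_pos: [0.5566, -0.047, 0.3801]
orientation: [-50.3, 89.9, 163.4]
wrist_force: [0.0, -0.2, -0.0]
opening: 0.0856
```

>>> step_arm:
  steps:
    - {"fingers":1,"x":0,"y":0,"z":0,"ax":7,"ay":0,"az":0}
    - {"fingers":1,"x":0,"y":0,"z":0,"ax":14,"ay":0,"az":0}
    - {"fingers":1,"x":0,"y":0,"z":0,"ax":21,"ay":0,"az":0}
    - {"fingers":1,"x":0,"y":0,"z":0,"ax":28,"ay":0,"az":0}
    - {"fingers":1,"x":0,"y":0,"z":0,"ax":35,"ay":0,"az":0}
    - {"fingers":1,"x":0,"y":0,"z":0,"ax":42,"ay":0,"az":0}
    - {"fingers":1,"x":0,"y":0,"z":0,"ax":47,"ay":0,"az":0}
    - {"fingers":1,"x":0,"y":0,"z":0,"ax":47,"ay":0,"az":0}

```text
time_s: 2.4
tool_pos: [0.5566, -0.0469, 0.3801]
orientation: [-4.4, 89.9, 162.4]
wrist_force: [-0.5, 0.3, -0.2]
opening: 0.0855
```

Run:
```python
from h import *
snap("side");snap("side")
f=snap("wrist","w4")
st=state(); print(st["time_s"],st["tool_pos"],st["qpos"].round(1),f["position"],f["orientation"])
print(Ro.from_euler("xyz",st["orientation"],degrees=True).as_matrix().round(3))
```

```text
2.55 [ 0.55680589 -0.04697069  0.38064865] [-17.2   3.7  80.7  -0.   95.7  85.7] [ 0.62170648 -0.06301769  0.52221138] [-1.52731653e+01 -1.20358939e-02 -1.02735455e+02]
[[-0.001 -0.223 -0.975]
 [ 0.    -0.975  0.223]
 [-1.    -0.     0.001]]
```

View pics/w4.png

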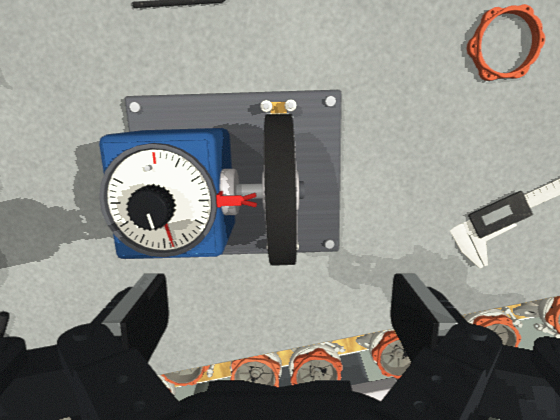

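The machine's +x now points up in the image: wheel tread at columns 265–298, dial at (160,200), arrow at (240,200). The mark isn't visible from above. I'll triangulate against the first wrist view.

Run:
```python
from h import *
f=snap("wrist")
im=f["img"]; cv2.imwrite("pics/w4z.png",cv2.resize(im[85:275,95:350],None,fx=3,fy=3,interpolation=cv2.INTER_CUBIC))
w3=cv2.imread("pics/w3.png")
g=dict(cx=f["cx"],cy=f["cy"],f=f["f"],position=np.array([0.57486186,0.06529591,0.52267491]),R=Ro.from_euler("xyz",[-15.28596537,-0.04076076,0.11343109],degrees=True).as_matrix())
def feats(im,box):
    x0,x1,y0,y1=box; o={}
    sub=im[y0:y1,x0:x1].astype(int)
    m=(sub.min(2)>150).astype(np.uint8); n,l,s,c=cv2.connectedComponentsWithStats(m); i=1+np.argmax(s[1:,4])
    cn=cv2.findContours((l==i).astype(np.uint8),cv2.RETR_EXTERNAL,cv2.CHAIN_APPROX_NONE)[0][0]
    e=cv2.fitEllipse(cv2.convexHull(cn)); o["dial"]=np.array(e[0])+[x0,y0]; print(e[1])
    m=(sub.max(2)<45).astype(np.uint8); n,l,s,c=cv2.connectedComponentsWithStats(m)
    dd=np.hypot(*(c-np.array(e[0])).T)+ (s[:,4]<400)*1e3; i=np.argmin(dd); o["knob"]=c[i]+[x0,y0]; print(s[i])
    hsv=cv2.cvtColor(im[y0:y1,x0:x1],cv2.COLOR_BGR2HSV)
    m=((sub[:,:,2]>120)&(sub[:,:,1]<90)&(sub[:,:,0]<90)).astype(np.uint8); n,l,s,c=cv2.connectedComponentsWithStats(m)
    for i in range(1,n):
        if s[i,4]>8: print("red",s[i]+[x0,y0,0,0,0],(c[i]+[x0,y0]).round(1))
    return o
a=feats(im,(95,262,130,265)); b=feats(w3,(215,345,80,215))
for k in a:
    print(k,a[k],b[k],tri([ray(f,*a[k]),ray(g,*b[k])]))
# wheel edges, per row dark width
for r in range(110,270,10):
    row=im[r].max(1); xs=[x for x in range(240,320) if row[x]<50]
    print(r,(xs[0],xs[-1]) if xs else None, end=" ")
```

```text
(96.46566772460938, 106.0598373413086)
[  32   55   48   45 1484]
red [153 153   3  10  18] [153.8 157.3]
red [216 191  41  17 415] [234.4 199.9]
red [165 224   9  23  65] [168.9 234.1]
(107.19588470458984, 108.02420806884766)
[  48   45   44   46 1292]
red [235 145  29   3  76] [249.9 146.1]
red [324 153  10   3  20] [328.5 154. ]
red [266 204  13  11 113] [271.5 209.2]
dial [158.76161957 199.33446503] [284.28591156 142.94221115] (array([0.57930988, 0.04449144, 0.23267751]), [np.float64(0.0002924064573370461), np.float64(0.000292406457336954)])
knob [150.61859838 206.35242588] [285.31424149 147.65789474] (array([0.57942748, 0.0429007 , 0.25716034]), [np.float64(4.388099115714408e-06), np.float64(4.3880991156410284e-06)])
110 None 120 (265, 291) 130 (264, 292) 140 (265, 292) 150 (265, 293) 160 (266, 293) 170 (266, 294) 180 (265, 293) 190 (266, 294) 200 (266, 294) 210 (266, 294) 220 (267, 295) 230 (267, 295) 240 (268, 295) 250 (268, 295) 260 (270, 294)
```

View pics/w4z.png

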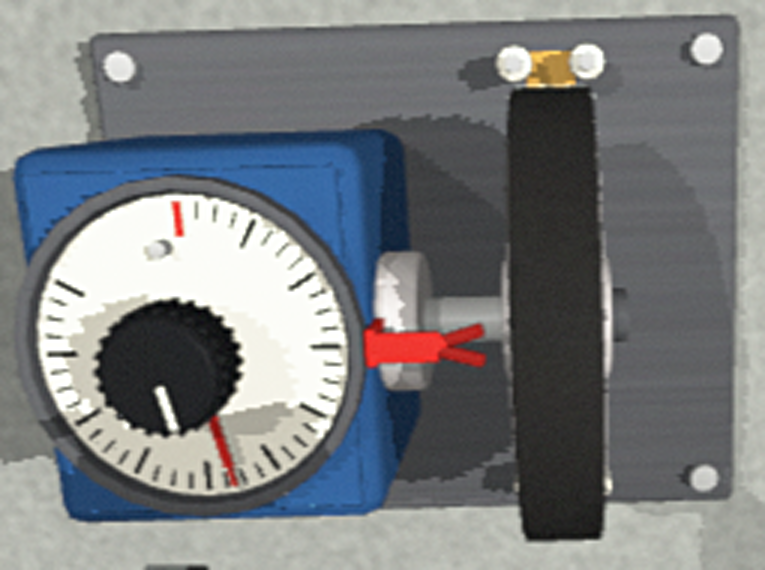

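Run:
```python
from h import *
f=snap("wrist")
g=dict(cx=f["cx"],cy=f["cy"],f=f["f"],position=np.array([0.57486186,0.06529591,0.52267491]),R=Ro.from_euler("xyz",[-15.28596537,-0.04076076,0.11343109],degrees=True).as_matrix())
print("bolt tri",tri([ray(f,134.7,107),ray(g,366.7,105.8)]))
print("zero tri",tri([ray(f,153.8,157.3),ray(g,328.5,154)]))
# refine bolts
im=f["img"].astype(int)
pts=[]
for (u,v) in [(134.7,107),(330.3,101),(329.7,244)]:
    u0,v0=int(u)-7,int(v)-7; sub=im[v0:v0+15,u0:u0+15]; m=(sub.min(2)>150); yy,xx=np.nonzero(m); pts.append((xx.mean()+u0,yy.mean()+v0))
print(np.round(pts,1))
for zb in (.13,.135):
  P=[onz(f,*p,zb)[:2] for p in pts]
  v=P[0]-P[1]; w=P[1]-P[2]
  print(zb,P,np.linalg.norm(v),np.linalg.norm(w),"yaw from y edge",np.degrees(np.arctan2(v[1],v[0]))-90,"x edge",np.degrees(np.arctan2(w[1],w[0])),"centre",(P[0]+P[2])/2)
# wheel centre line at top rows: rows near TCP-normal; rim silhouettes at z=.272
for r in (190,200,210,220): 
    print(r,onz(f,265.5+ (0.5 if r<215 else 1.5),r,.27),onz(f,294.5,r,.27))
print(onz(f,158.8,199.3,.237),onz(f,153.8,157.3,.237),onz(f,150.6,206.4,.26))
```

```text
bolt tri (array([0.6607312 , 0.07368124, 0.1409096 ]), [np.float64(0.0003452150021501459), np.float64(0.00034521500215011955)])
zero tri (array([0.61250289, 0.03655801, 0.23755579]), [np.float64(2.0084776902134472e-05), np.float64(2.0084776902150952e-05)])
[[134.4 107. ]
 [330.2 101. ]
 [329.4 244.1]]
0.13 [array([0.6615391 , 0.07776656]), array([ 0.62357747, -0.11629277]), array([ 0.47395767, -0.08706   ])] 0.197737472981863 0.15244881475872005 yaw from y edge -11.068352726440182 x edge -11.05520313103829 centre [ 0.56774838 -0.00464672]
0.135 [array([0.66103195, 0.07597305]), array([ 0.62355377, -0.11561491]), array([ 0.47583939, -0.08675442])] 0.19521926168964998 0.1505073601572186 yaw from y edge -11.068352726440182 x edge -11.0552031310383 centre [ 0.56843567 -0.00539069]
190 [ 0.57506584 -0.04326629  0.27      ] [ 0.57072483 -0.06240859  0.27      ]
200 [ 0.56820202 -0.04164307  0.27      ] [ 0.56382954 -0.06092348  0.27      ]
210 [ 0.5612384  -0.03999626  0.27      ] [ 0.556834   -0.05941679  0.27      ]
220 [ 0.55401714 -0.03901172  0.27      ] [ 0.54973601 -0.05788802  0.27      ]
[0.58034203 0.0429719  0.237     ] [0.61246615 0.03674474 0.237     ] [0.579952   0.04182507 0.26      ]
```

```bash
cat >> h.py <<'E'
A=np.radians(-11.06); MX=np.array([np.cos(A),np.sin(A),0]); MY=np.array([-np.sin(A),np.cos(A),0]); MZ=np.array([0,0,1.])
M0=np.array([0.568,-0.005,0.122])
RM=np.stack([MX,MY,MZ],1)
def m2w(p): return M0+RM@np.asarray(p)
def w2m(p): return RM.T@(np.asarray(p)-M0)
def onflank(f,u,v,y):
    p,d=ray(f,u,v); n=MY; t=((m2w([0,y,0])-p)@n)/(d@n); q=w2m(p+t*d); return q,np.hypot(q[0],q[2]-.086),np.degrees(np.arctan2(q[0],q[2]-.086))
E
python3 - <<'E'
from h import *
s=snap("scene","s5")
x0,x1,y0,y1=250,320,190,255
cv2.imwrite("pics/s5z.png",cv2.resize(s["img"][y0:y1,x0:x1],None,fx=9,fy=9,interpolation=cv2.INTER_CUBIC))
print(onflank(s,301.4,221.6,-.056),onflank(s,301.4,221.6,-.045))
print("centre",proj(s,m2w([0,-.056,.086])), "top",proj(s,m2w([0,-.056,.1497])))
E
```

```text
(array([ 0.05450589, -0.056     ,  0.07570672]), np.float64(0.055469299347510014), np.float64(100.69419921458058)) (array([ 0.06228624, -0.045     ,  0.06804768]), np.float64(0.06482176538707805), np.float64(106.07819677469746))
centre [283.10216315 223.89924763] top [282.97518791 200.55794053]
```

View pics/s5z.png

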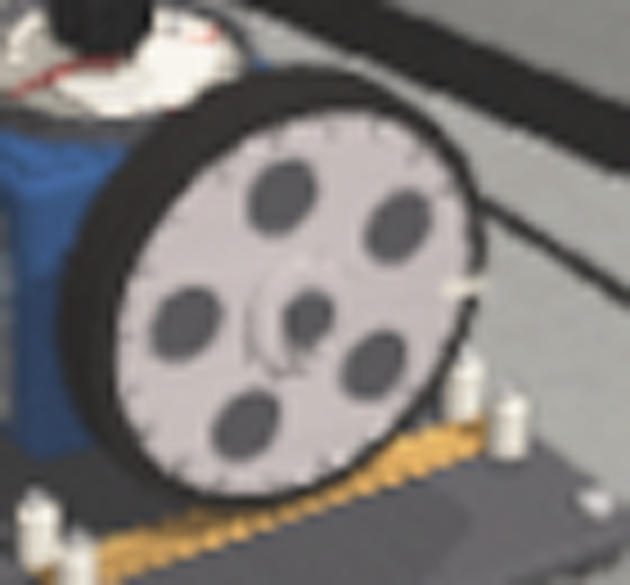

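>>> step_arm:
  steps:
    - {"fingers":0,"x":0,"y":0.0015,"z":-0.003,"ax":-1.8,"ay":0,"az":0}
    - {"fingers":0,"x":0,"y":0.0015,"z":-0.003,"ax":-1.8,"ay":0,"az":0}
    - {"fingers":0,"x":0,"y":0.0015,"z":-0.003,"ax":-1.8,"ay":0,"az":0}
    - {"fingers":0,"x":0,"y":0.0015,"z":-0.003,"ax":-1.8,"ay":0,"az":0}

```text
time_s: 3.03
tool_pos: [0.5595, -0.0491, 0.3813]
orientation: [-7.7, 90.0, 161.1]
wrist_force: [0.2, 0.2, 0.3]
opening: 0.043
```

```bash
cat >> h.py <<'E'
def where():
    st=state(); R=Ro.from_euler("xyz",st["orientation"],degrees=True).as_matrix()
    q=RM.T@R
    print("t",st["time_s"],"world",st["tool_pos"].round(4),"mach",w2m(st["tool_pos"]).round(4),"open",round(st["opening"],4),"F",st["wrist_force"].round(1),"T",st["torque"].round(2),"q",st["qpos"].round(1))
    print("tool axes in machine frame",q.round(3).tolist())
E
python3 -c "
from h import *
where()"
```

```text
t 3.0333 world [ 0.5595 -0.0491  0.3813] mach [ 1.000e-04 -4.490e-02  2.593e-01] open 0.043 F [0.2 0.2 0.3] T [ 0.03 -0.01  0.03] q [-17.3   4.1  80.2   0.   95.7  83.9]
tool axes in machine frame [[-0.0, -0.003, -1.0], [0.0, -1.0, 0.003], [-1.0, -0.0, 0.0]]
```

>>> step_arm:
  steps:
    - {"fingers":0,"x":0.015,"y":0,"z":-0.015,"ax":0,"ay":-7,"az":0}
    - {"fingers":0,"x":0.03,"y":0,"z":-0.03,"ax":0,"ay":-14,"az":0}
    - {"fingers":0,"x":0.05,"y":0,"z":-0.045,"ax":0,"ay":-21,"az":0}
    - {"fingers":0,"x":0.066,"y":0,"z":-0.0545,"ax":0,"ay":-27,"az":0}
    - {"fingers":0,"x":0.066,"y":0,"z":-0.0545,"ax":0,"ay":-27,"az":0}

```text
time_s: 3.45
tool_pos: [0.6134, -0.0603, 0.2983]
orientation: [-0.2, 61.4, 168.5]
wrist_force: [-0.3, -0.2, -6.6]
opening: 0.0427
```

```bash
python3 -c "
from h import *
snap('wrist','w6');snap('side','d6');where()"
```

```text
t 3.55 world [ 0.6129 -0.0597  0.3103] mach [ 0.0545 -0.0451  0.1883] open 0.0425 F [ 0.1 -0.1  1.4] T [ 0.   -0.19 -0.02] q [-15.8  35.9  52.1  -2.4 119.4  84.8]
tool axes in machine frame [[-0.461, -0.003, -0.887], [0.002, -1.0, 0.002], [-0.887, -0.001, 0.461]]
```

View pics/w6.png

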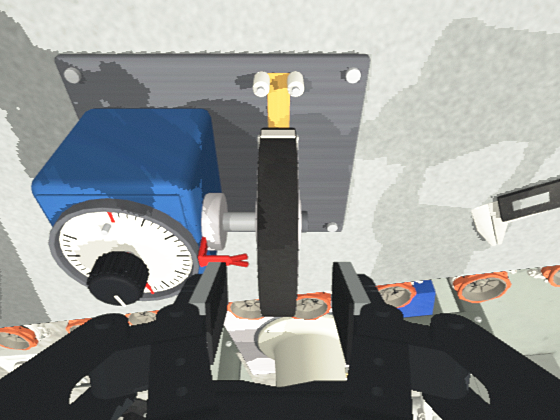

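The wheel sits centred between the fingers (tread at columns 258–299), and the white mark shows at the far end (278,131). Going radially in, then gripping.

>>> step_arm:
  steps:
    - {"fingers":0,"x":0.02,"y":0,"z":0,"ax":0,"ay":0,"az":0}
    - {"fingers":0,"x":0.04,"y":0,"z":0,"ax":0,"ay":0,"az":0}
    - {"fingers":0,"x":0.055,"y":0,"z":0,"ax":0,"ay":0,"az":0}
    - {"fingers":0,"x":0.068,"y":0,"z":0,"ax":0,"ay":0,"az":0}
    - {"fingers":0,"x":0.068,"y":0,"z":0,"ax":0,"ay":0,"az":0}
    - {"fingers":0,"x":0.068,"y":0,"z":0,"ax":0,"ay":0,"az":0}

```text
time_s: 4.05
tool_pos: [0.5828, -0.0535, 0.2591]
orientation: [0.1, 63.4, 168.9]
wrist_force: [0.2, 0.1, 0.1]
opening: 0.0427
```

>>> step_arm:
  steps:
    - {"fingers":-0.6,"x":0,"y":0,"z":0,"ax":0,"ay":0,"az":0}
    - {"fingers":-0.6,"x":0,"y":0,"z":0,"ax":0,"ay":0,"az":0}
    - {"fingers":-0.6,"x":0,"y":0,"z":0,"ax":0,"ay":0,"az":0}
    - {"fingers":-0.6,"x":0,"y":0,"z":0,"ax":0,"ay":0,"az":0}

```text
time_s: 4.38
tool_pos: [0.5842, -0.0535, 0.258]
orientation: [-0.1, 63.3, 168.7]
wrist_force: [2.0, 2.1, 7.6]
opening: 0.02
```

```bash
python3 -c "
from h import *
snap('wrist','w7');snap('side','d7');where()"
```

```text
t 4.4833 world [ 0.5842 -0.0535  0.258 ] mach [ 0.0252 -0.0445  0.136 ] open 0.0201 F [3.3 2.7 7.5] T [ 0.41  0.03 -0.21] q [-15.9  31.4  64.   -2.2 111.2  84.9]
tool axes in machine frame [[-0.449, -0.002, -0.894], [0.002, -1.0, 0.002], [-0.894, -0.001, 0.449]]
```

View pics/w7.png

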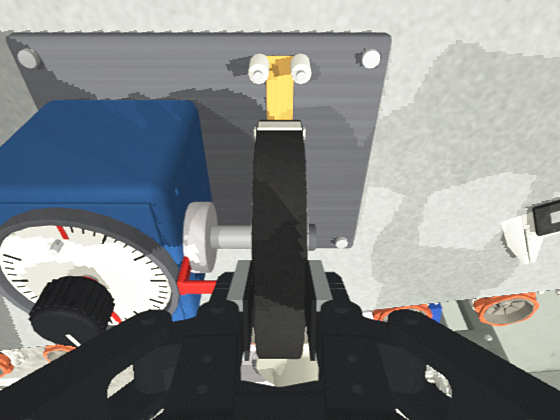

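Gripped. Rolling 54° back, top toward −x.

>>> step_arm:
  steps:
    - {"fingers":-0.6,"x":0.0004,"y":0,"z":0.0066,"ax":0,"ay":7,"az":0}
    - {"fingers":-0.6,"x":0.0016,"y":0,"z":0.0131,"ax":0,"ay":14,"az":0}
    - {"fingers":-0.6,"x":0.0036,"y":0,"z":0.0194,"ax":0,"ay":21,"az":0}
    - {"fingers":-0.6,"x":0.0063,"y":0,"z":0.0254,"ax":0,"ay":28,"az":0}
    - {"fingers":-0.6,"x":0.0098,"y":0,"z":0.031,"ax":0,"ay":35,"az":0}
    - {"fingers":-0.6,"x":0.0139,"y":0,"z":0.0361,"ax":0,"ay":42,"az":0}
    - {"fingers":-0.6,"x":0.0186,"y":0,"z":0.0408,"ax":0,"ay":49,"az":0}
    - {"fingers":-0.6,"x":0.0223,"y":0,"z":0.0437,"ax":0,"ay":54,"az":0}

```text
time_s: 5.15
tool_pos: [0.5346, -0.0437, 0.2541]
orientation: [-180.0, 62.5, -11.1]
wrist_force: [18.9, 0.2, -19.5]
opening: 0.0201
```

```bash
python3 -c "
from h import *
snap('side');snap('wrist','w8');s=snap('scene','s8');where()
x0,x1,y0,y1=230,330,170,265
cv2.imwrite('pics/s8z.png',cv2.resize(s['img'][y0:y1,x0:x1],None,fx=6,fy=6,interpolation=cv2.INTER_CUBIC))"
```

```text
t 5.3 world [ 0.533  -0.0434  0.2527] mach [-0.027  -0.0444  0.1307] open 0.0201 F [ 10.6   1.6 -13.4] T [ 0.2  -0.29  0.09] q [-20.  -18.7 118.9   5.   53.2  79.2]
tool axes in machine frame [[0.454, -0.003, -0.891], [-0.0, -1.0, 0.003], [-0.891, -0.001, -0.454]]
```

View pics/w8.png

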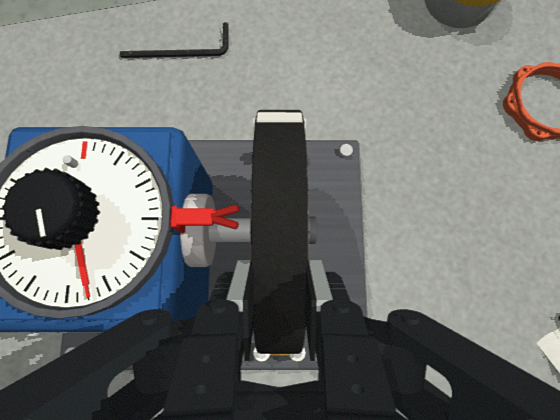

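View pics/s8z.png

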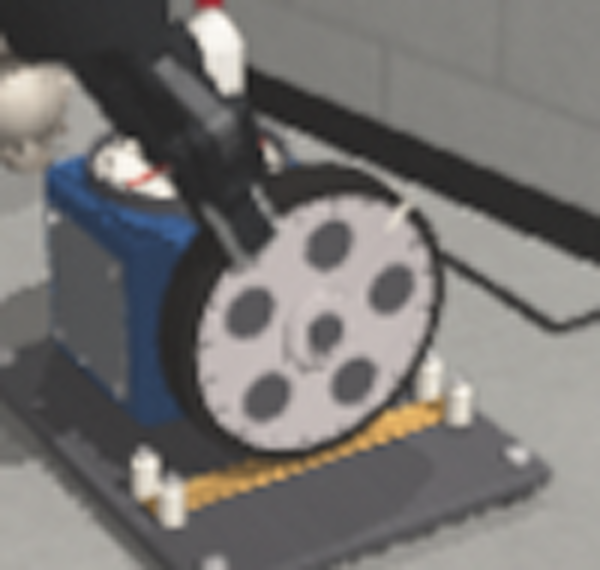

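```bash
cat >> h.py <<'E'
def oncyl(f,u,v,rad=.0637):
    p,d=ray(f,u,v); p=w2m(p); d=RM.T@d
    a=d[0]**2+d[2]**2; px,pz=p[0],p[2]-.086; b=px*d[0]+pz*d[2]; c=px*px+pz*pz-rad**2
    t=(-b-np.sqrt(max(b*b-a*c,0)))/a; q=p+t*d; return q,np.degrees(np.arctan2(q[0],q[2]-.086))
def mark(f,box):
    x0,x1,y0,y1=box; m=(f["img"][y0:y1,x0:x1].min(2)>150).astype(np.uint8); n,l,s,c=cv2.connectedComponentsWithStats(m)
    for i in range(1,n):
        if s[i,4]>30:
            u,v=c[i]+[x0,y0]; print("mark",s[i]+[x0,y0,0,0,0],(round(u,1),round(v,1)),oncyl(f,u,v))
            ys=[s[i,1]+y0-.5,s[i,1]+s[i,3]+y0-.5]; print("  edges",[round(oncyl(f,u,y)[1],1) for y in ys])
E
python3 -c "
from h import *
f=snap('wrist');mark(f,(250,310,100,200))
s=snap('scene');print(onflank(s,230+397/6,170+215/6,-.056))"
```

```text
mark [ 250  100   60   41 1004] (np.float64(280.5), np.float64(110.7)) (array([ 0.05738158, -0.04637904,  0.11609167]), np.float64(62.326878414381696))
  edges [np.float64(60.8), np.float64(28.4)]
mark [257 115  45   9 397] (np.float64(279.0), np.float64(119.1)) (array([ 0.04578973, -0.04563964,  0.13028307]), np.float64(45.958307919919))
  edges [np.float64(54.0), np.float64(41.0)]
(array([ 0.03795994, -0.056     ,  0.12505299]), np.float64(0.05446185119662149), np.float64(44.186848719073836))
```

>>> step_arm:
  steps:
    - {"fingers":0,"x":0,"y":0,"z":0,"ax":0,"ay":0,"az":0}
    - {"fingers":0,"x":0,"y":0,"z":0,"ax":0,"ay":0,"az":0}
    - {"fingers":0,"x":0,"y":0,"z":0,"ax":0,"ay":0,"az":0}
    - {"fingers":0,"x":-0.02,"y":0,"z":0,"ax":0,"ay":0,"az":0}
    - {"fingers":0,"x":-0.04,"y":0,"z":0,"ax":0,"ay":0,"az":0}
    - {"fingers":0,"x":-0.066,"y":0,"z":0,"ax":0,"ay":0,"az":0}
    - {"fingers":0,"x":-0.066,"y":0,"z":0,"ax":0,"ay":0,"az":0}

```text
time_s: 5.98
tool_pos: [0.5067, -0.039, 0.3208]
orientation: [179.8, 62.4, -11.4]
wrist_force: [0.0, -0.4, 1.6]
opening: 0.0427
```

```bash
python3 -c "
from h import *
where();f=snap('wrist','w9');mark(f,(250,310,100,260));where()"
```

```text
t 5.9833 world [ 0.5067 -0.039   0.3208] mach [-0.0536 -0.0451  0.1988] open 0.0427 F [ 0.  -0.4  1.6] T [ 0.03  0.19 -0.03] q [-20.7 -26.3 116.8   4.9  62.2  79.2]
tool axes in machine frame [[0.464, -0.002, -0.886], [-0.003, -1.0, 0.001], [-0.886, 0.002, -0.464]]
mark [ 250  100   60   46 2266] (np.float64(279.9), np.float64(119.2)) (array([ 0.06094557, -0.04705128,  0.11713125]), np.float64(62.94186721151752))
  edges [np.float64(60.1), np.float64(29.0)]
mark [297 191   3  43 107] (np.float64(297.8), np.float64(212.1)) (array([-0.01252881, -0.05708671,  0.14845574]), np.float64(-11.343151704301073))
  edges [np.float64(-0.1), np.float64(-22.4)]
mark [250 207   7  10  64] (np.float64(252.9), np.float64(211.9)) (array([-0.0124047 , -0.03151085,  0.1484805 ]), np.float64(-11.22931802950647))
  edges [np.float64(-8.5), np.float64(-13.6)]
t 6.0333 world [ 0.5066 -0.039   0.3184] mach [-0.0538 -0.0451  0.1964] open 0.0425 F [-0.1  0.9  0.1] T [0.02 0.25 0.01] q [-20.7 -26.1 116.9   4.9  62.1  79.2]
tool axes in machine frame [[0.461, -0.003, -0.887], [-0.002, -1.0, 0.002], [-0.887, 0.001, -0.461]]
```

>>> step_arm:
  steps:
    - {"fingers":0,"x":0.0009,"y":0,"z":-0.0146,"ax":0,"ay":-7,"az":0}
    - {"fingers":0,"x":0.0036,"y":0,"z":-0.029,"ax":0,"ay":-14,"az":0}
    - {"fingers":0,"x":0.008,"y":0,"z":-0.043,"ax":0,"ay":-21,"az":0}
    - {"fingers":0,"x":0.014,"y":0,"z":-0.0563,"ax":0,"ay":-28,"az":0}
    - {"fingers":0,"x":0.0217,"y":0,"z":-0.0688,"ax":0,"ay":-35,"az":0}
    - {"fingers":0,"x":0.0308,"y":0,"z":-0.0803,"ax":0,"ay":-42,"az":0}
    - {"fingers":0,"x":0.0413,"y":0,"z":-0.0906,"ax":0,"ay":-49,"az":0}
    - {"fingers":0,"x":0.0495,"y":0,"z":-0.0971,"ax":0,"ay":-54,"az":0}

```text
time_s: 6.7
tool_pos: [0.6136, -0.0601, 0.3114]
orientation: [0.0, 62.7, 168.8]
wrist_force: [0.4, 0.2, -1.0]
opening: 0.0427
```

```bash
python3 -c "
from h import *
snap('side');snap('side');f=snap('wrist','w10');mark(f,(250,310,100,300));where()"
```

```text
mark [297 196  13  99 879] (np.float64(302.8), np.float64(257.2)) (array([ 0.02775136, -0.059774  ,  0.14333718]), np.float64(25.827116879659513))
  edges [np.float64(56.0), np.float64(2.3)]
mark [250 204  10  96 671] (np.float64(253.5), np.float64(257.6)) (array([ 0.02752436, -0.0332114 ,  0.14344649]), np.float64(25.600493672503703))
  edges [np.float64(52.0), np.float64(-2.2)]
mark [258 206  39  20 761] (np.float64(277.4), np.float64(215.4)) (array([ 0.04605667, -0.04610978,  0.13000537]), np.float64(46.30477433077123))
  edges [np.float64(51.1), np.float64(41.5)]
t 6.85 world [ 0.6127 -0.06    0.3069] mach [ 0.0545 -0.0454  0.1849] open 0.0425 F [-0.2  0.4 -0.1] T [-0.08 -0.18  0.01] q [-15.8  35.9  52.4  -2.4 119.1  84.8]
tool axes in machine frame [[-0.462, -0.003, -0.887], [0.002, -1.0, 0.002], [-0.887, -0.001, 0.462]]
```

View pics/w10.png

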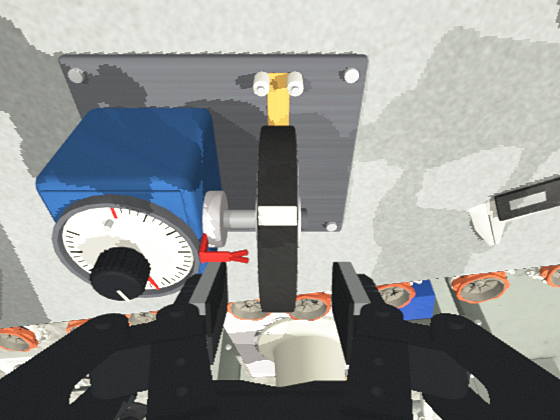

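Mark at about 46.3° and cleanly visible at (277,215). Next I re-grip and roll another 46.3°.

>>> step_arm:
  steps:
    - {"fingers":0,"x":0.02,"y":0,"z":0,"ax":0,"ay":0,"az":0}
    - {"fingers":0,"x":0.04,"y":0,"z":0,"ax":0,"ay":0,"az":0}
    - {"fingers":0,"x":0.066,"y":0,"z":0,"ax":0,"ay":0,"az":0}
    - {"fingers":0,"x":0.066,"y":0,"z":0,"ax":0,"ay":0,"az":0}
    - {"fingers":-0.6,"x":0.066,"y":0,"z":0,"ax":0,"ay":0,"az":0}
    - {"fingers":-0.6,"x":0.066,"y":0,"z":0,"ax":0,"ay":0,"az":0}
    - {"fingers":-0.6,"x":0.066,"y":0,"z":0,"ax":0,"ay":0,"az":0}
    - {"fingers":-0.6,"x":0.066,"y":0,"z":0,"ax":0,"ay":0,"az":0}

```text
time_s: 7.52
tool_pos: [0.584, -0.0535, 0.2576]
orientation: [-0.1, 63.3, 168.8]
wrist_force: [0.4, 3.4, 6.4]
opening: 0.0196
```

>>> step_arm:
  steps:
    - {"fingers":-0.6,"x":0.0004,"y":0,"z":0.0066,"ax":0,"ay":7,"az":0}
    - {"fingers":-0.6,"x":0.0016,"y":0,"z":0.0131,"ax":0,"ay":14,"az":0}
    - {"fingers":-0.6,"x":0.0036,"y":0,"z":0.0194,"ax":0,"ay":21,"az":0}
    - {"fingers":-0.6,"x":0.0063,"y":0,"z":0.0254,"ax":0,"ay":28,"az":0}
    - {"fingers":-0.6,"x":0.0098,"y":0,"z":0.031,"ax":0,"ay":35,"az":0}
    - {"fingers":-0.6,"x":0.0139,"y":0,"z":0.0361,"ax":0,"ay":42,"az":0}
    - {"fingers":-0.6,"x":0.0167,"y":0,"z":0.039,"ax":0,"ay":46.3,"az":0}
    - {"fingers":-0.6,"x":0.0167,"y":0,"z":0.039,"ax":0,"ay":46.3,"az":0}

```text
time_s: 8.18
tool_pos: [0.54, -0.0448, 0.2563]
orientation: [-180.0, 70.4, -11.2]
wrist_force: [12.7, 1.4, -14.2]
opening: 0.0201
```

```bash
python3 -c "
from h import *
snap('side');f=snap('wrist','w11');mark(f,(250,310,130,300));where()"
```

```text
mark [ 253  224   53   27 1431] (np.float64(279.0), np.float64(237.0)) (array([-0.00112877, -0.04564976,  0.14969   ]), np.float64(-1.0153354260548964))
  edges [np.float64(3.6), np.float64(-5.6)]
t 8.2833 world [ 0.5409 -0.0449  0.2567] mach [-0.0189 -0.0444  0.1347] open 0.02 F [  7.6   2.2 -10.1] T [ 0.48 -0.58  0.44] q [-19.  -11.8 111.1   3.   61.5  81.2]
tool axes in machine frame [[0.332, -0.002, -0.943], [0.0, -1.0, 0.002], [-0.943, -0.001, -0.332]]
```

View pics/w11.png

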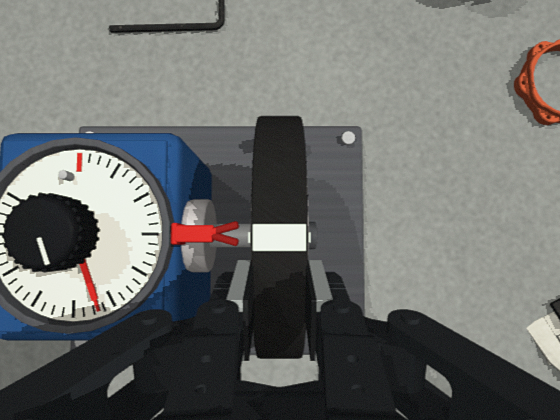

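>>> step_arm:
  steps:
    - {"fingers":0,"x":0,"y":0,"z":0,"ax":0,"ay":0,"az":0}
    - {"fingers":0,"x":0,"y":0,"z":0,"ax":0,"ay":0,"az":0}
    - {"fingers":0,"x":0,"y":0,"z":0,"ax":0,"ay":0,"az":0}
    - {"fingers":0,"x":-0.02,"y":0,"z":0,"ax":0,"ay":0,"az":0}
    - {"fingers":0,"x":-0.05,"y":0,"z":0,"ax":0,"ay":0,"az":0}
    - {"fingers":0,"x":-0.08,"y":0,"z":0,"ax":0,"ay":-7,"az":0}
    - {"fingers":0,"x":-0.11,"y":0,"z":0,"ax":0,"ay":-14,"az":0}
    - {"fingers":0,"x":-0.11,"y":0,"z":0,"ax":0,"ay":-19.3,"az":0}

```text
time_s: 8.95
tool_pos: [0.5072, -0.0393, 0.3705]
orientation: [165.1, 89.5, -26.1]
wrist_force: [1.2, -0.7, 1.4]
opening: 0.0426
```

```bash
python3 -c "
from h import *
snap('side');snap('side');f=snap('wrist','w12');mark(f,(250,310,110,300));where()
cv2.imwrite('pics/w12z.png',cv2.resize(f['img'][80:270,95:350],None,fx=3,fy=3,interpolation=cv2.INTER_CUBIC))
s=snap('scene','s12');x0,x1,y0,y1=230,330,180,265
cv2.imwrite('pics/s12z.png',cv2.resize(s['img'][y0:y1,x0:x1],None,fx=6,fy=6,interpolation=cv2.INTER_CUBIC))"
```

```text
mark [295 113   3  40  97] (np.float64(296.2), np.float64(131.9)) (array([ 0.0046769 , -0.05739674,  0.14952808]), np.float64(4.210488116210806))
  edges [np.float64(14.6), np.float64(-7.0)]
mark [250 116  10  20  81] (np.float64(255.2), np.float64(128.7)) (array([ 0.00656685, -0.03240777,  0.14936061]), np.float64(5.9171499491432415))
  edges [np.float64(13.0), np.float64(2.3)]
mark [261 133  33  17 540] (np.float64(276.8), np.float64(140.7)) (array([-0.00058746, -0.04555402,  0.14969729]), np.float64(-0.5284024124561642))
  edges [np.float64(3.9), np.float64(-5.4)]
mark [ 250  215   60   85 5100] (np.float64(279.5), np.float64(257.0)) (array([-0.08815446, -0.04721958,  0.12035413]), np.float64(-68.70895080117998))
  edges [np.float64(-62.4), np.float64(-62.4)]
t 9.1 world [ 0.5069 -0.0391  0.3614] mach [-0.0535 -0.0451  0.2394] open 0.0425 F [0.4 0.8 0.2] T [-0.   -0.03  0.02] q [-18.   -4.1  90.6  -0.   93.4  83.2]
tool axes in machine frame [[0.001, -0.003, -1.0], [-0.0, -1.0, 0.003], [-1.0, 0.0, -0.001]]
```

View pics/w12z.png

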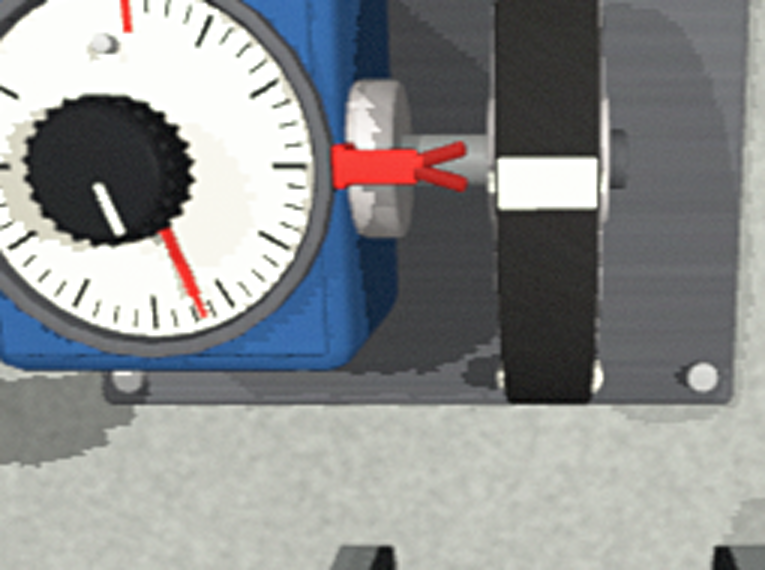

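View pics/s12z.png

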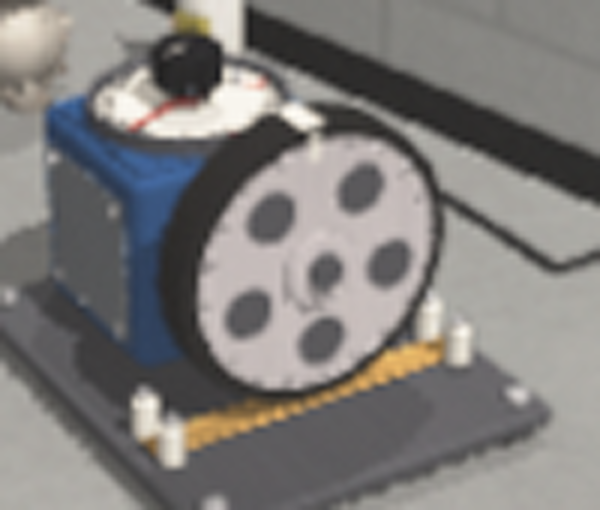

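Run:
```python
from h import *
f=snap("wrist"); s=snap("scene")
im=f["img"].astype(int)
m=((im[:,:,2]>120)&(im[:,:,1]<90)&(im[:,:,0]<90)); m[:,:200]=0;m[:,262:]=0;m[:100]=0;m[180:]=0
for u in range(206,252,4):
    v=np.nonzero(m[:,u])[0]
    if len(v): q=w2m(onz(f,u,(v.min()+v.max())/2,.244)); print(u,v.min(),v.max(),q.round(4))
# wheel silhouette in scene: fit flank (bright) ellipse
im=s["img"]; x0,x1,y0,y1=255,310,195,250
sub=im[y0:y1,x0:x1].astype(int); g=((sub.min(2)>140)).astype(np.uint8)
n,l,st,c=cv2.connectedComponentsWithStats(g)
i=1+np.argmax(st[1:,4]); cn=cv2.findContours((l==i).astype(np.uint8),0,1)[0]
h=cv2.convexHull(max(cn,key=len)); print(st[i],cv2.fitEllipse(h)[0]+np.array([x0,y0]))
# ring contour onto flank plane, circle fit
P=np.array([onflank(s,p[0][0]+x0,p[0][1]+y0,-.056)[0] for p in h]); x,z=P[:,0],P[:,2]
sol=np.linalg.lstsq(np.c_[2*x,2*z,np.ones(len(x))],x*x+z*z,rcond=None)[0]; cx,cz=sol[:2]; print("circle",cx,cz,np.sqrt(sol[2]+cx*cx+cz*cz))
q=onflank(s,230+316.5/6,180+143/6,-.056); print(q, "angle rel circle", np.degrees(np.arctan2(q[0][0]-cx,q[0][2]-cz)))
```

```text
206 125 138 [0.0018 0.0031 0.122 ]
210 125 138 [0.0018 0.0004 0.122 ]
214 127 137 [ 0.0014 -0.0023  0.122 ]
218 127 138 [ 0.0011 -0.005   0.122 ]
222 127 138 [ 0.0011 -0.0077  0.122 ]
226 126 138 [ 0.0014 -0.0104  0.122 ]
230 126 138 [ 0.0014 -0.0131  0.122 ]
234 128 137 [ 0.0011 -0.0158  0.122 ]
238 127 137 [ 0.0014 -0.0186  0.122 ]
242 126 138 [ 0.0014 -0.0213  0.122 ]
246 125 139 [ 0.0014 -0.024   0.122 ]
250 125 139 [ 0.0014 -0.0267  0.122 ]
[   0    0   47   50 1093] [275.94712448 216.1003685 ]
circle -0.017013601495843796 0.10840243127015542 0.07318095595262755
(array([-0.00068179, -0.056     ,  0.14118777]), np.float64(0.05519198571648969), np.float64(-0.7077925843483893)) angle rel circle 26.47990553316132
```

```bash
python3 - <<'E'
from h import *
f=snap("wrist"); im=f["img"].astype(int)
b=im.max(2)
col=b[:,268:289].mean(1)
rows=np.nonzero(col<75)[0]; print(rows.min(),rows.max()); print(list(zip(range(80,100),col[80:100].astype(int))),list(zip(range(205,222),col[205:222].astype(int))))
for up in range(30,100,8): print(up,col[up:up+8].astype(int))
E
python3 - <<'E'
import cv2;im=cv2.imread('pics/w12.png');cv2.imwrite('pics/w12y.png',cv2.resize(im[40:230,220:340],None,fx=3,fy=3,interpolation=cv2.INTER_CUBIC))
E
```

```text
38 419
[(80, np.int64(48)), (81, np.int64(49)), (82, np.int64(51)), (83, np.int64(50)), (84, np.int64(50)), (85, np.int64(49)), (86, np.int64(50)), (87, np.int64(51)), (88, np.int64(52)), (89, np.int64(51)), (90, np.int64(51)), (91, np.int64(51)), (92, np.int64(50)), (93, np.int64(51)), (94, np.int64(51)), (95, np.int64(51)), (96, np.int64(51)), (97, np.int64(51)), (98, np.int64(51)), (99, np.int64(51))] [(205, np.int64(33)), (206, np.int64(30)), (207, np.int64(30)), (208, np.int64(29)), (209, np.int64(26)), (210, np.int64(21)), (211, np.int64(73)), (212, np.int64(185)), (213, np.int64(195)), (214, np.int64(197)), (215, np.int64(196)), (216, np.int64(198)), (217, np.int64(199)), (218, np.int64(198)), (219, np.int64(194)), (220, np.int64(193)), (221, np.int64(194))]
30 [102 114 121 122 124 127 139 124]
38 [47 32 36 38 40 39 40 41]
46 [42 42 43 42 43 43 44 44]
54 [44 46 45 45 46 46 45 46]
62 [48 48 47 48 47 48 49 48]
70 [49 49 49 49 49 49 49 48]
78 [48 48 48 49 51 50 50 49]
86 [50 51 52 51 51 51 50 51]
94 [51 51 51 51 51 51 51 51]
```

View pics/w12y.png

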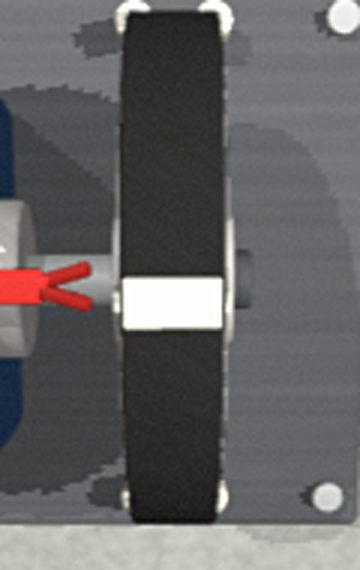

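Run:
```python
from h import *
f=snap("wrist","w13"); mark(f,(258,298,110,200))
b=f["img"].astype(int).max(2); col=b[:,268:289].mean(1)
t=37.5+np.argmax(0*col[:1]); r0=[r for r in range(25,60) if col[r]<75][0]-.5; r1=[r for r in range(190,230) if col[r]>110][0]-.5
print(r0,r1)
d0=RM.T@ray(f,278,r0)[1]; d1=RM.T@ray(f,278,r1)[1]
a0=np.arctan2(d0[0],-d0[2]);a1=np.arctan2(d1[0],-d1[2]); a=(a0+a1)/2
c=w2m(f["position"]); h=c[2]-.086
print("axis x",c[0]+np.tan(a)*h, "dist from half-angle",.0637/np.sin((a0-a1)/2),h/np.cos(a))
dist=.0637/np.sin((a0-a1)/2); print("axis from dist", c[0]+dist*np.sin(a), c[2]-dist*np.cos(a))
```

```text
mark [258 111   3  19  32] (np.float64(259.0), np.float64(122.3)) (array([ 0.00699954, -0.03403946,  0.14931427]), np.float64(6.3085615215005735))
  edges [np.float64(12.6), np.float64(2.5)]
mark [262 127  34  17 572] (np.float64(278.3), np.float64(135.0)) (array([-0.00041074, -0.04567819,  0.14969868]), np.float64(-0.36944537758604107))
  edges [np.float64(4.1), np.float64(-5.0)]
37.5 211.5
axis x 0.0009174357733082172 dist from half-angle 0.2958074141848939 0.2948459757582151
axis from dist 0.0008844240125554202 0.08503912848312234
```

```bash
sed -i 's/^M0=.*/M0=np.array([0.568,-0.005,0.122])+0.0012*MX/' h.py; python3 -c "
from h import *
where()"
```

```text
t 9.35 world [ 0.5048 -0.0382  0.3609] mach [-0.0568 -0.0447  0.2389] open 0.0431 F [-0.6  0.3 -0.1] T [-0.03 -0.01  0.04] q [-18.   -4.3  90.9   0.   93.4  83.2]
tool axes in machine frame [[0.0, -0.002, -1.0], [-0.0, -1.0, 0.002], [-1.0, 0.0, -0.0]]
```

>>> step_arm:
  steps:
    - {"fingers":0,"x":0.015,"y":0,"z":-0.01,"ax":0,"ay":6,"az":0}
    - {"fingers":0,"x":0.03,"y":0,"z":-0.02,"ax":0,"ay":12,"az":0}
    - {"fingers":0,"x":0.037,"y":0,"z":-0.026,"ax":0,"ay":15,"az":0}
    - {"fingers":0,"x":0.058,"y":0,"z":-0.0315,"ax":0,"ay":15,"az":0}
    - {"fingers":0,"x":0.08,"y":0,"z":-0.0375,"ax":0,"ay":15,"az":0}
    - {"fingers":0,"x":0.101,"y":0,"z":-0.043,"ax":0,"ay":15,"az":0}
    - {"fingers":0,"x":0.101,"y":0,"z":-0.043,"ax":0,"ay":15,"az":0}
    - {"fingers":0,"x":0.101,"y":0,"z":-0.043,"ax":0,"ay":15,"az":0}

```text
time_s: 10.02
tool_pos: [0.5466, -0.0465, 0.2593]
orientation: [-179.9, 75.1, -11.1]
wrist_force: [0.2, 0.3, 0.9]
opening: 0.0424
```

>>> step_arm:
  steps:
    - {"fingers":-0.6,"x":0,"y":0,"z":0,"ax":0,"ay":0,"az":0}
    - {"fingers":-0.6,"x":0,"y":0,"z":0,"ax":0,"ay":0,"az":0}
    - {"fingers":-0.6,"x":0,"y":0,"z":0,"ax":0,"ay":0,"az":0}
    - {"fingers":-0.6,"x":0,"y":0,"z":0,"ax":0,"ay":0,"az":0}
    - {"fingers":-0.6,"x":0,"y":0,"z":0,"ax":0,"ay":0,"az":0}

```text
time_s: 10.43
tool_pos: [0.5487, -0.0465, 0.2629]
orientation: [-179.9, 74.8, -11.0]
wrist_force: [-2.0, 3.4, 6.3]
opening: 0.0199
```

```bash
python3 -c "
from h import *
snap('side');f=snap('wrist','w14');mark(f,(252,306,130,320));where()"
```

```text
mark [ 254  246   51   26 1300] (np.float64(278.8), np.float64(258.2)) (array([-0.0014906 , -0.04560932,  0.14968256]), np.float64(-1.3408572169550304))
  edges [np.float64(3.1), np.float64(-6.0)]
t 10.5333 world [ 0.5487 -0.0465  0.2628] mach [-0.0122 -0.0444  0.1408] open 0.0199 F [-1.6  4.1  6.9] T [0.62 0.18 0.09] q [-18.5  -7.6 106.    2.1  66.6  82.1]
tool axes in machine frame [[0.262, -0.002, -0.965], [0.0, -1.0, 0.002], [-0.965, -0.001, -0.262]]
```

>>> step_arm:
  steps:
    - {"fingers":-0.6,"x":0,"y":0,"z":-0.0014,"ax":0,"ay":-1.4,"az":0}
    - {"fingers":-0.6,"x":0,"y":0,"z":-0.0014,"ax":0,"ay":-1.4,"az":0}
    - {"fingers":-0.6,"x":0,"y":0,"z":-0.0014,"ax":0,"ay":-1.4,"az":0}
    - {"fingers":-0.6,"x":0,"y":0,"z":-0.0014,"ax":0,"ay":-1.4,"az":0}

```text
time_s: 10.87
tool_pos: [0.5501, -0.0468, 0.2631]
orientation: [-179.9, 76.2, -11.0]
wrist_force: [-2.0, 4.4, 6.8]
opening: 0.0198
```

```bash
python3 -c "
from h import *
f=snap('wrist','w15');mark(f,(252,306,130,320));where()"
```

```text
mark [ 254  246   51   26 1303] (np.float64(278.9), np.float64(258.3)) (array([ 0.00016768, -0.04564578,  0.14969978]), np.float64(0.1508231711848859))
  edges [np.float64(4.6), np.float64(-4.5)]
t 10.9167 world [ 0.5501 -0.0468  0.2631] mach [-0.0108 -0.0444  0.1411] open 0.0203 F [-2.   3.5  8.1] T [0.59 0.22 0.14] q [-18.4  -6.3 104.6   1.9  68.   82.3]
tool axes in machine frame [[0.239, -0.002, -0.971], [0.0, -1.0, 0.002], [-0.971, -0.001, -0.239]]
```

>>> step_arm:
  steps:
    - {"fingers":0,"x":0,"y":0,"z":0,"ax":0,"ay":0,"az":0}
    - {"fingers":0,"x":0,"y":0,"z":0,"ax":0,"ay":0,"az":0}
    - {"fingers":0,"x":0,"y":0,"z":0,"ax":0,"ay":0,"az":0}
    - {"fingers":0,"x":-0.02,"y":0,"z":0,"ax":0,"ay":0,"az":0}
    - {"fingers":0,"x":-0.05,"y":0,"z":0,"ax":0,"ay":0,"az":0}
    - {"fingers":0,"x":-0.08,"y":0,"z":0,"ax":0,"ay":-7,"az":0}
    - {"fingers":0,"x":-0.115,"y":0,"z":0,"ax":0,"ay":-13.6,"az":0}
    - {"fingers":0,"x":-0.115,"y":0,"z":0,"ax":0,"ay":-13.6,"az":0}

```text
time_s: 11.58
tool_pos: [0.5251, -0.0432, 0.3799]
orientation: [163.3, 89.7, -27.9]
wrist_force: [1.1, -0.3, 0.9]
opening: 0.0427
```

Run:
```python
from h import *
snap('side');snap('side');snap('side');f=snap('wrist','w16');mark(f,(258,298,110,200));where()
im=f["img"].astype(int)
m=((im[:,:,2]>120)&(im[:,:,1]<90)&(im[:,:,0]<90)); m[:,225:]=0;m[:60]=0;m[260:]=0
n,l,s,c=cv2.connectedComponentsWithStats(m.astype(np.uint8))
for i in range(1,n):
    if s[i,4]>10:
        q=w2m(onz(f,*c[i],.122+.117)); print(s[i],c[i],q.round(4),"angle",np.degrees(np.arctan2(q[1]-.05,q[0])))
k=(im.max(2)<45)&(np.indices(m.shape)[1]<215)&(np.indices(m.shape)[0]<260);
n,l,s,c=cv2.connectedComponentsWithStats(k.astype(np.uint8))
for i in range(1,n):
    if s[i,4]>500: print("knob",s[i],c[i],w2m(onz(f,*c[i],.122+.14)).round(4))
```

```text
mark [295 133   3  38  80] (np.float64(296.3), np.float64(152.1)) (array([ 0.00549279, -0.05761308,  0.14946274]), np.float64(4.946699385561333))
  edges [np.float64(16.1), np.float64(-5.7)]
mark [258 135   3  19  33] (np.float64(259.4), np.float64(146.0)) (array([ 0.00934621, -0.03392026,  0.14901062]), np.float64(8.437029295946985))
  edges [np.float64(15.0), np.float64(4.2)]
mark [259 153  35  16 522] (np.float64(277.1), np.float64(160.5)) (array([ 0.00015225, -0.04526868,  0.14969982]), np.float64(0.1369398496770605))
  edges [np.float64(4.7), np.float64(-4.5)]
t 11.7833 world [ 0.5222 -0.0419  0.3708] mach [-0.0391 -0.045   0.2488] open 0.0426 F [ 0.3 -0.4 -0.1] T [-0.02 -0.02  0.02] q [-17.8  -1.6  87.2  -0.   94.5  83.4]
tool axes in machine frame [[-0.001, -0.003, -1.0], [0.0, -1.0, 0.003], [-1.0, -0.0, 0.001]]
[143 102   3  11  18] [144.05555556 107.11111111] [0.034  0.0489 0.117 ] angle -1.9112148152991286
[209 148  16  15 185] [216.44324324 155.37837838] [ 1.00e-04 -8.00e-04  1.17e-01] angle -89.85814111866618
[155 176  14  27  71] [161.73239437 187.47887324] [-0.0236  0.0412  0.117 ] angle -159.48761569728575
knob [ 113  135   52   47 1349] [138.87916976 158.12083024] [0.0007 0.0475 0.14  ]
```

View pics/w16.png

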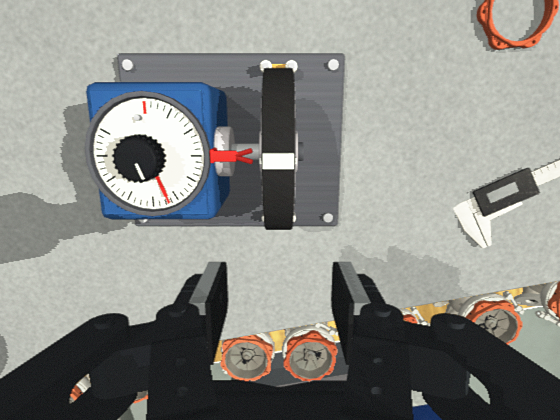

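The wheel is at 0.1°, with the mark in line with the arrow. The pointer stands about 160° up the scale, so I move over the knob next.

>>> step_arm:
  steps:
    - {"fingers":0.3,"x":0,"y":-0.03,"z":-0.015,"ax":0,"ay":0,"az":0}
    - {"fingers":0.3,"x":0,"y":-0.06,"z":-0.03,"ax":0,"ay":0,"az":0}
    - {"fingers":0.3,"x":0,"y":-0.0943,"z":-0.039,"ax":0,"ay":0,"az":0}
    - {"fingers":0.3,"x":0,"y":-0.0943,"z":-0.039,"ax":0,"ay":0,"az":0}
    - {"fingers":0.3,"x":0.03,"y":-0.0943,"z":-0.039,"ax":0,"ay":0,"az":0}
    - {"fingers":0.3,"x":0.06,"y":-0.0943,"z":-0.039,"ax":0,"ay":0,"az":0}
    - {"fingers":0.3,"x":0.07,"y":-0.0943,"z":-0.039,"ax":0,"ay":0,"az":0}
    - {"fingers":0.3,"x":0.07,"y":-0.0943,"z":-0.039,"ax":0,"ay":0,"az":0}

```text
time_s: 12.45
tool_pos: [0.5764, 0.0433, 0.2974]
orientation: [4.0, 89.5, 172.8]
wrist_force: [-1.2, -0.4, 0.1]
opening: 0.0557
```

Run:
```python
from h import *
snap('side');f=snap('wrist','w17');where()
print(proj(f,m2w([0,.05,.145])),proj(f,m2w([0,.05,.135])))
```

```text
t 12.55 world [0.5788 0.0429 0.3027] mach [0.0002 0.0491 0.1807] open 0.0557 F [-0.7  0.   0.9] T [ 0.01  0.01 -0.01] q [-7.7  7.7 85.  -0.  87.3 93.5]
tool axes in machine frame [[-0.0, -0.003, -1.0], [-0.0, -1.0, 0.003], [-1.0, 0.0, 0.0]]
[274.37238455 251.30293191] [274.59450243 244.53000162]
```

View pics/w17.png

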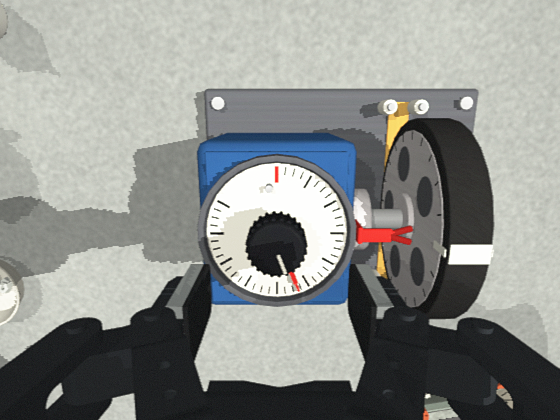

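Run:
```python
from h import *
f=snap('wrist'); where()
b=f["img"].max(2); sub=b[195:285,235:320]
cv2.imwrite('pics/w17z.png',cv2.resize(f["img"][190:290,225:330],None,fx=6,fy=6,interpolation=cv2.INTER_CUBIC))
k=(sub<50).astype(np.uint8); n,l,s,c=cv2.connectedComponentsWithStats(k); i=1+np.argmax(s[1:,4]); print(s[i]+[235,195,0,0,0],c[i]+[235,195])
for z in (.145,.124):
    ring=[proj(f,m2w([.015*np.cos(t),.05+.015*np.sin(t),z])) for t in np.linspace(0,2*np.pi,60)]
    r=np.array(ring); print(z,r.min(0),r.max(0))
```

```text
t 12.6 world [0.5795 0.0428 0.304 ] mach [0.0009 0.0491 0.182 ] open 0.0554 F [ 0.4 -0.   1. ] T [-0.01 -0.08 -0.03] q [-7.7  7.7 84.9 -0.  87.3 93.5]
tool axes in machine frame [[0.002, -0.003, -1.0], [0.0, -1.0, 0.003], [-1.0, -0.0, -0.002]]
[ 247  213   59   64 2706] [275.69068736 244.40909091]
0.145 [244.96084004 223.66398884] [304.14943904 279.33806005]
0.124 [248.25733001 212.94839571] [301.71295163 263.72215048]
```

View pics/w17z.png

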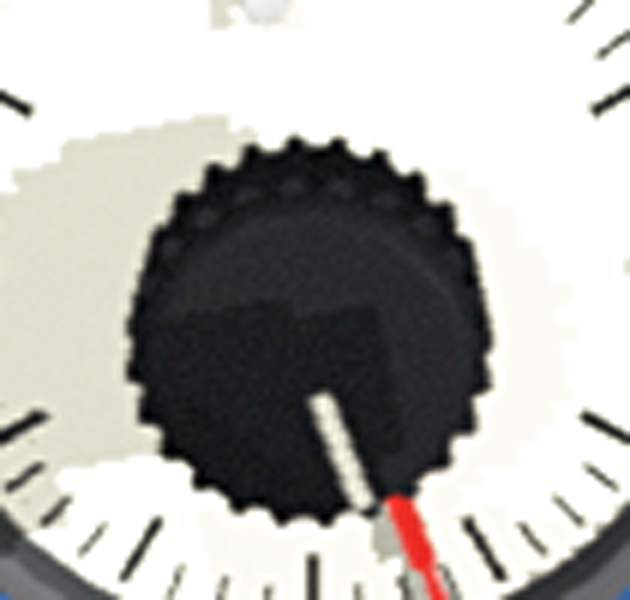

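>>> step_arm:
  steps:
    - {"fingers":0.3,"x":0.015,"y":0,"z":0,"ax":0,"ay":0,"az":0}
    - {"fingers":0.3,"x":0.03,"y":0,"z":0,"ax":0,"ay":0,"az":0}
    - {"fingers":0.3,"x":0.045,"y":0,"z":0,"ax":0,"ay":0,"az":0}
    - {"fingers":0.3,"x":0.051,"y":0,"z":0,"ax":0,"ay":0,"az":0}
    - {"fingers":0.3,"x":0.051,"y":0,"z":0,"ax":0,"ay":0,"az":0}
    - {"fingers":0.3,"x":0.051,"y":0,"z":0,"ax":0,"ay":0,"az":0}

```text
time_s: 13.1
tool_pos: [0.5797, 0.0429, 0.2529]
orientation: [-176.4, 89.9, -7.6]
wrist_force: [0.5, -0.6, -0.0]
opening: 0.0557
```

>>> step_arm:
  steps:
    - {"fingers":-0.5,"x":0,"y":0,"z":0,"ax":0,"ay":0,"az":0}
    - {"fingers":-0.5,"x":0,"y":0,"z":0,"ax":0,"ay":0,"az":0}
    - {"fingers":-0.5,"x":0,"y":0,"z":0,"ax":0,"ay":0,"az":0}
    - {"fingers":-0.5,"x":0,"y":0,"z":0,"ax":0,"ay":0,"az":0}
    - {"fingers":-0.5,"x":0,"y":0,"z":0,"ax":0,"ay":0,"az":0}

```text
time_s: 13.52
tool_pos: [0.5802, 0.0441, 0.2536]
orientation: [-145.6, 89.8, 23.2]
wrist_force: [0.3, 4.9, 6.3]
opening: 0.027
```

Run:
```python
from h import *
f=snap('wrist','w18');where()
```

```text
t 13.5667 world [0.5802 0.0441 0.2537] mach [0.0013 0.0506 0.1317] open 0.0276 F [-0.2  5.3  6.1] T [ 0.86 -0.   -0.02] q [-7.6  9.1 89.   0.1 81.8 93.5]
tool axes in machine frame [[0.004, -0.002, -1.0], [0.002, -1.0, 0.002], [-1.0, -0.002, -0.004]]
```

View pics/w18.png

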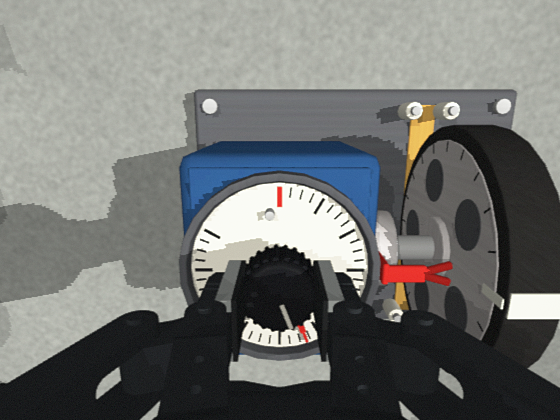

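>>> step_arm:
  steps:
    - {"fingers":-0.5,"x":0,"y":-0.0014,"z":0,"ax":-7,"ay":0,"az":0}
    - {"fingers":-0.5,"x":0,"y":-0.0014,"z":0,"ax":-14,"ay":0,"az":0}
    - {"fingers":-0.5,"x":0,"y":-0.0014,"z":0,"ax":-21,"ay":0,"az":0}
    - {"fingers":-0.5,"x":0,"y":-0.0014,"z":0,"ax":-28,"ay":0,"az":0}
    - {"fingers":-0.5,"x":0,"y":-0.0014,"z":0,"ax":-35,"ay":0,"az":0}
    - {"fingers":-0.5,"x":0,"y":-0.0014,"z":0,"ax":-42,"ay":0,"az":0}
    - {"fingers":-0.5,"x":0,"y":-0.0014,"z":0,"ax":-49,"ay":0,"az":0}
    - {"fingers":-0.5,"x":0,"y":-0.0014,"z":0,"ax":-56,"ay":0,"az":0}

```text
time_s: 14.23
tool_pos: [0.5798, 0.0454, 0.2537]
orientation: [170.9, 89.9, 36.1]
wrist_force: [-3.4, 4.5, 7.1]
opening: 0.0275
```

Run:
```python
from h import *
f=snap('wrist','w19');where()
```

```text
t 14.2833 world [0.5798 0.0454 0.2536] mach [0.0007 0.0518 0.1316] open 0.0269 F [-3.1  4.1  6.9] T [ 0.74  0.51 -0.02] q [-7.5  9.1 88.9  0.1 81.9 37. ]
tool axes in machine frame [[0.002, 0.835, -0.551], [0.002, -0.551, -0.835], [-1.0, 0.0, -0.002]]
```

View pics/w19.png

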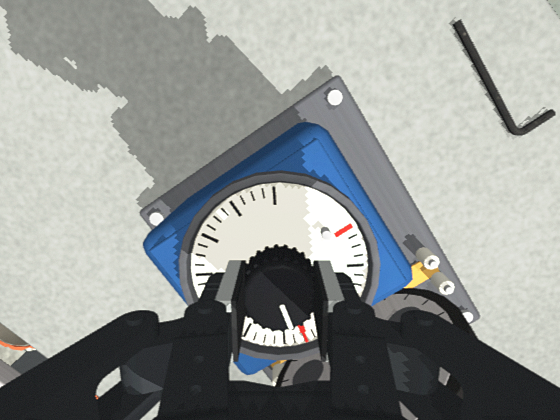

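Pointer turns with the gripper. Continuing.

>>> step_arm:
  steps:
    - {"fingers":-0.5,"x":0,"y":0,"z":0,"ax":-7,"ay":0,"az":0}
    - {"fingers":-0.5,"x":0,"y":0,"z":0,"ax":-14,"ay":0,"az":0}
    - {"fingers":-0.5,"x":0,"y":0,"z":0,"ax":-21,"ay":0,"az":0}
    - {"fingers":-0.5,"x":0,"y":0,"z":0,"ax":-28,"ay":0,"az":0}
    - {"fingers":-0.5,"x":0,"y":0,"z":0,"ax":-35,"ay":0,"az":0}
    - {"fingers":-0.5,"x":0,"y":0,"z":0,"ax":-42,"ay":0,"az":0}
    - {"fingers":-0.5,"x":0,"y":0,"z":0,"ax":-49,"ay":0,"az":0}
    - {"fingers":-0.5,"x":0,"y":0,"z":0,"ax":-56,"ay":0,"az":0}

```text
time_s: 14.95
tool_pos: [0.5786, 0.0457, 0.2536]
orientation: [-160.2, 89.9, 121.0]
wrist_force: [-7.7, 3.3, 9.5]
opening: 0.027
```

>>> step_arm:
  steps:
    - {"fingers":-0.5,"x":0,"y":0,"z":0,"ax":-7,"ay":0,"az":0}
    - {"fingers":-0.5,"x":0,"y":0,"z":0,"ax":-14,"ay":0,"az":0}
    - {"fingers":-0.5,"x":0,"y":0,"z":0,"ax":-21,"ay":0,"az":0}
    - {"fingers":-0.5,"x":0,"y":0,"z":0,"ax":-28,"ay":0,"az":0}
    - {"fingers":-0.5,"x":0,"y":0,"z":0,"ax":-35,"ay":0,"az":0}
    - {"fingers":-0.5,"x":0,"y":0,"z":0,"ax":-40,"ay":0,"az":0}
    - {"fingers":-0.5,"x":0,"y":0,"z":0,"ax":-43,"ay":0,"az":0}
    - {"fingers":-0.5,"x":0,"y":0,"z":0,"ax":-43,"ay":0,"az":0}

```text
time_s: 15.62
tool_pos: [0.5778, 0.0452, 0.2536]
orientation: [-156.1, 89.8, 167.9]
wrist_force: [-11.9, 3.7, 11.4]
opening: 0.0269
```

Run:
```python
from h import *
f=snap('wrist','w20');where()
```

```text
t 15.6667 world [0.5778 0.0452 0.2536] mach [-0.0012  0.0512  0.1316] open 0.0269 F [-11.3   3.5  10.3] T [0.51 1.91 0.  ] q [ -7.5   9.1  89.    0.   82.1 -61.3]
tool axes in machine frame [[-0.003, 0.424, 0.906], [0.0, 0.906, -0.424], [-1.0, -0.001, -0.003]]
```

View pics/w20.png

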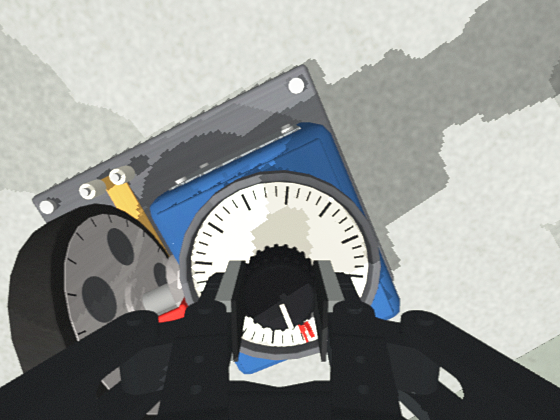

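Both red lines are now side by side at (305,330), with no stop torque yet. Turning on slowly.

>>> step_arm:
  steps:
    - {"fingers":-0.5,"x":0,"y":0,"z":0,"ax":-2,"ay":0,"az":0}
    - {"fingers":-0.5,"x":0,"y":0,"z":0,"ax":-4,"ay":0,"az":0}
    - {"fingers":-0.5,"x":0,"y":0,"z":0,"ax":-5,"ay":0,"az":0}
    - {"fingers":-0.5,"x":0,"y":0,"z":0,"ax":-5,"ay":0,"az":0}

```text
time_s: 16.0
tool_pos: [0.5778, 0.0451, 0.2536]
orientation: [-158.2, 89.8, 170.6]
wrist_force: [-11.3, 2.5, 11.0]
opening: 0.0269
```

Run:
```python
from h import *
where()
```

```text
t 16.0 world [0.5778 0.0451 0.2536] mach [-0.0012  0.0511  0.1316] open 0.0269 F [-11.3   2.5  11. ] T [ 0.43  1.88 -0.17] q [ -7.5   9.1  89.    0.   82.1 -66.3]
tool axes in machine frame [[-0.003, 0.343, 0.939], [-0.0, 0.939, -0.343], [-1.0, -0.001, -0.003]]
```

>>> step_arm:
  steps:
    - {"fingers":-0.5,"x":0,"y":0,"z":0,"ax":-1,"ay":0,"az":0}
    - {"fingers":-0.5,"x":0,"y":0,"z":0,"ax":-2,"ay":0,"az":0}
    - {"fingers":-0.5,"x":0,"y":0,"z":0,"ax":-3,"ay":0,"az":0}
    - {"fingers":-0.5,"x":0,"y":0,"z":0,"ax":-3,"ay":0,"az":0}

```text
time_s: 16.33
tool_pos: [0.5777, 0.0451, 0.2536]
orientation: [-167.3, 89.8, 164.4]
wrist_force: [-10.9, 2.8, 11.4]
opening: 0.0271
```

Run:
```python
from h import *
f=snap('wrist','w21');where()
cv2.imwrite('pics/w21z.png',cv2.resize(f["img"][220:370,200:370],None,fx=4,fy=4,interpolation=cv2.INTER_CUBIC))
```

```text
t 16.3833 world [0.5777 0.0451 0.2536] mach [-0.0012  0.051   0.1316] open 0.0273 F [-11.8   2.3  11.8] T [ 0.51  2.   -1.1 ] q [ -7.5   9.1  89.    0.   82.2 -69.2]
tool axes in machine frame [[-0.004, 0.296, 0.955], [0.0, 0.955, -0.296], [-1.0, -0.001, -0.004]]
```

View pics/w21z.png

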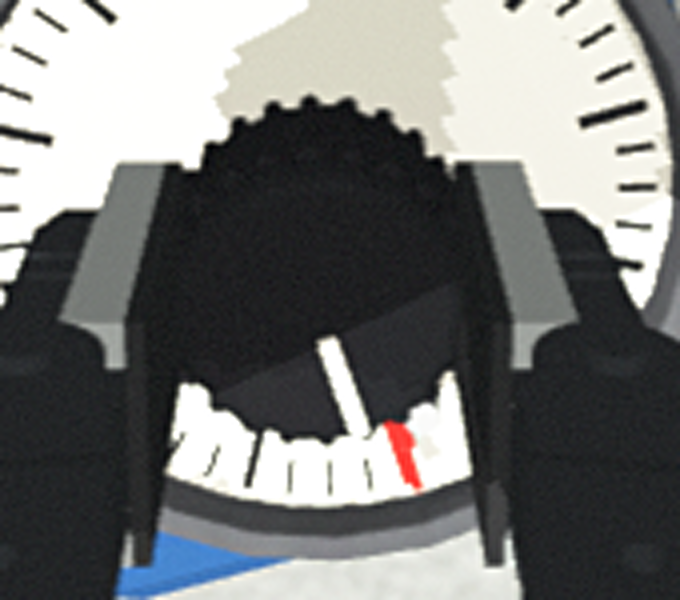

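Stop torque reached (−1.1 N m) and the pointer lies over the zero line. Releasing and rising straight up.

>>> step_arm:
  steps:
    - {"fingers":0.3,"x":0,"y":0,"z":0,"ax":0,"ay":0,"az":0}
    - {"fingers":0.3,"x":0,"y":0,"z":0,"ax":0,"ay":0,"az":0}
    - {"fingers":0.3,"x":0,"y":0,"z":0,"ax":0,"ay":0,"az":0}
    - {"fingers":0.3,"x":0,"y":0,"z":0,"ax":0,"ay":0,"az":0}
    - {"fingers":0.3,"x":-0.03,"y":0,"z":0,"ax":0,"ay":0,"az":0}
    - {"fingers":0.3,"x":-0.07,"y":0,"z":0,"ax":0,"ay":0,"az":0}
    - {"fingers":0.3,"x":-0.11,"y":0,"z":0,"ax":0,"ay":0,"az":0}
    - {"fingers":0.3,"x":-0.14,"y":0,"z":0,"ax":0,"ay":0,"az":0}

```text
time_s: 17.05
tool_pos: [0.5797, 0.0444, 0.3949]
orientation: [18.4, 89.8, -9.8]
wrist_force: [0.0, -0.3, 0.8]
opening: 0.0559
```

Run:
```python
from h import *
snap('side');snap('side');f=snap('wrist','w22');where();s=snap('scene','s22')
cv2.imwrite('pics/s22z.png',cv2.resize(s['img'][175:265,225:330],None,fx=6,fy=6,interpolation=cv2.INTER_CUBIC))
```

```text
t 17.2 world [0.5807 0.0443 0.395 ] mach [0.0018 0.0508 0.273 ] open 0.0554 F [ 0.1 -0.2 -1. ] T [0.08 0.03 0.  ] q [ -7.5   7.   75.6  -0.   97.  -69.3]
tool axes in machine frame [[0.007, 0.295, 0.956], [0.0, 0.956, -0.295], [-1.0, 0.002, 0.007]]
```

View pics/w22.png

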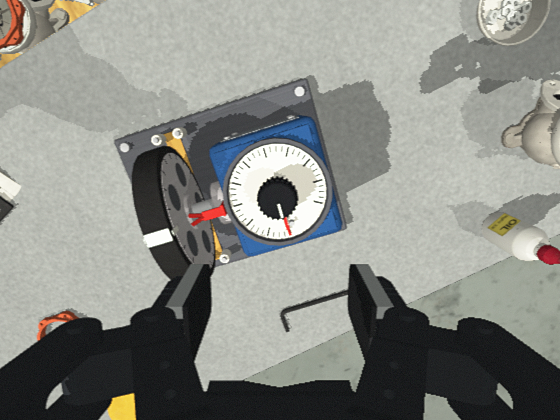

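View pics/s22z.png

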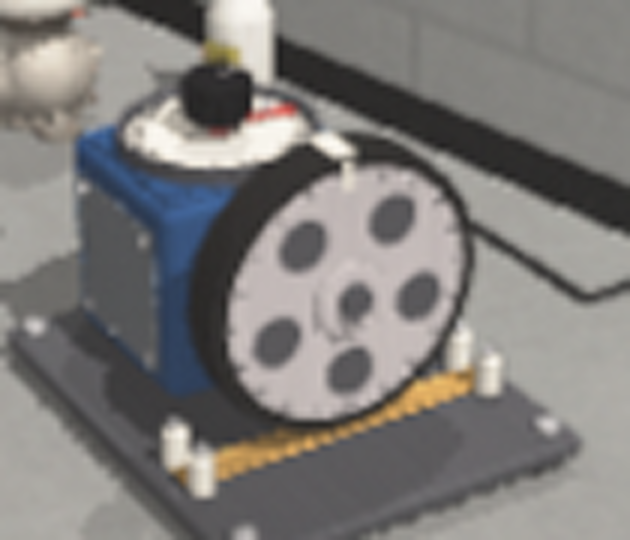

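Run:
```python
from h import *
f=snap('wrist');where()
cv2.imwrite('pics/w23z.png',cv2.resize(f["img"][175:265,225:340],None,fx=6,fy=6,interpolation=cv2.INTER_CUBIC))
im=f["img"].astype(int)
m=((im[:,:,2]>120)&(im[:,:,1]<90)&(im[:,:,0]<90)); m[:,:250]=0;m[:,330:]=0;m[:190]=0;m[260:]=0
ys,xs=np.nonzero(m)
for v in sorted(set(ys)): 
    r=xs[ys==v]; q=w2m(onz(f,r.mean(),v,.239)); print(v,r.min(),r.max(),q[:2].round(4),round(np.degrees(np.arctan2(q[1]-.0493,q[0])),1))
k=(im.min(2)>150)
n,l,s,c=cv2.connectedComponentsWithStats(k[225:252,140:178].astype(np.uint8))
for i in range(1,n):
    if s[i,4]>60: print(s[i],oncyl(f,*(c[i]+[140,225])))
```

```text
t 17.3 world [0.5793 0.0444 0.3904] mach [0.0004 0.0507 0.2684] open 0.0555 F [-0.3  0.3 -1.1] T [ 0.07 -0.   -0.01] q [ -7.5   7.1  76.   -0.   97.  -69.3]
tool axes in machine frame [[-0.001, 0.295, 0.956], [-0.0, 0.956, -0.295], [-1.0, -0.001, -0.001]]
223 286 288 [0.0223 0.05  ] 1.8
224 285 287 [0.0229 0.049 ] -0.9
225 285 287 [0.0237 0.0487] -1.4
226 286 287 [0.0247 0.0489] -1.0
227 286 287 [0.0255 0.0486] -1.6
228 286 287 [0.0263 0.0484] -2.0
229 287 288 [0.0274 0.0489] -0.8
230 287 288 [0.0282 0.0487] -1.3
231 287 289 [0.0292 0.0488] -1.0
232 288 290 [0.0303 0.0493] 0.1
233 288 290 [0.0311 0.0491] -0.4
234 288 290 [0.0319 0.0488] -0.8
235 289 290 [0.0329 0.049 ] -0.5
236 290 291 [0.034  0.0495] 0.4
237 290 291 [0.0348 0.0493] -0.0
238 290 292 [0.0358 0.0494] 0.2
239 291 292 [0.0367 0.0496] 0.4
240 291 292 [0.0376 0.0493] 0.0
[  0  10  32  17 395] (array([-0.00025633, -0.04630508,  0.14969948]), np.float64(-0.23056240522372795))
```

View pics/w23z.png

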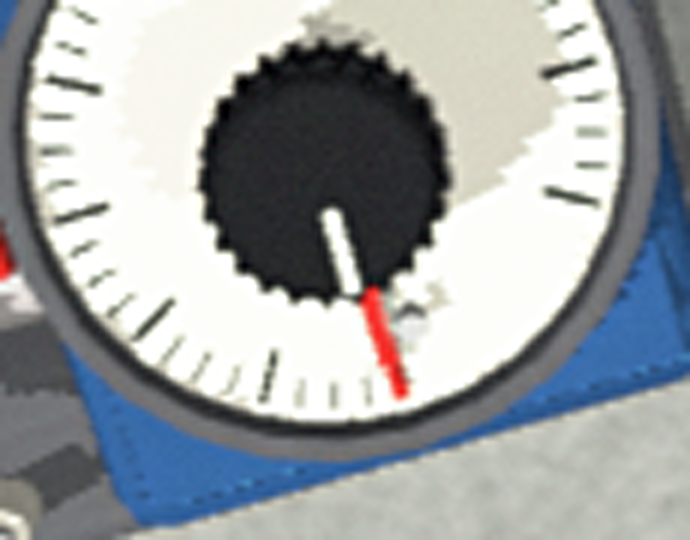

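The pointer covers the zero line and lies against the stop pin. The mark is within about 0.3° of the top and the gripper is clear, so I'm handing in.

```bash
python3 -c "
from workcell import sign_off,state
print(state()['time_s'],sign_off())"
```

```text
the job is handed in; nothing more can be done
17.3 None
```

The length meter is zeroed and the job is handed in at 17.3 s. The white mark stands at the top in line with the arrow, and the red pointer is home against its stop.

- **Wheel:** I pinched the rim and rolled it back about 100° in two strokes, then made a +1.4° correction. That left the mark 0.1° off the top.
- **Pointer:** I gripped the knob and turned it anticlockwise about 160° until the stop pushed back with 1.1 N m, then released it and rose clear.
- **Last checks:** After release, the mark measured −0.2° from the top. The pointer lay over the zero line within about 1°, touching the stop pin. No forces near the limits showed in the readings I took.
- **Measurements that disagreed:** The views disagreed on the machine's fore-and-aft position by about 1 mm: the base bolts gave 0, the wheel outline +0.9 mm and the arrow +1.4 mm. I used +1.2 mm, so the true mark angle could be off by up to about 1°.
- **Other notes:** The first arm command was refused because I left out fields, and nothing moved. I kept the gripper clear of the other things on the board but did not measure their positions again at the end.

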